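# Dose the mixing pan at the pump, then pack the ink carrier

## Robot

A 6-joint arm with a two-finger parallel gripper is mounted at the origin on the work surface; the furniture and walls round the work are solid. World frame = base frame: x ahead of the robot, y to its left, z up, the work surface at z = 0. Lengths are in m, angles in rad, forces in N, time in s.
With the tool pointing down it reaches from about 0.35 to 0.775 m from the base axis. Payload 7.3 kg.
Tool frame: the origin (TCP) lies between the finger pads; the fingertips stand 14 mm ahead of it and the grasp point (between the pads) lies 5 mm behind it; z points along the fingers, y is the direction in which the jaws open and shut (so a half turn about z gives the same grasp; the last joint's range is limited). The gripper opens to 92 mm and grips with 3 to 60 N. Pads are 19 mm wide; open, the fingers measure 130 mm over their backs; the gripper's body (75 mm by 190 mm) begins 47 mm behind the grasp point.
Start: joints at [1.058, 0.342, 1.524, -0, 1.275, -0.146], TCP at [0.188, 0.49, 0.215] pointing down, gripper open.
Joint ranges: [-2.53, 2.53], [-0.77, 2.02], [0.04, 2.7], [-1, 4.14], [0.28, 2.66], [-3.11, 3.11]. Speed limits (rad/s): [2.57, 2.57, 3.14, 3.14, 3.14, 3.14].

## Interface

Orientations are given as [roll, pitch, yaw] about the fixed x, y, z axes, in that order (R = Rz(yaw) Ry(pitch) Rx(roll)).
In Python, from cell import robot gives the robot as it stands.
- The arm moves only by the shell command python3 -m creep 'ROWS' [FORCE]. ROWS is JSON, a list that holds one entry, the list of rows, each a list of 7 numbers: the shift along the tool's x, y, z in cm, then the turn, a rotation vector about the tool's x, y, z in degrees, then the gripper command: -1 is shut, 1 is fully open, values between are in proportion. In form: [[[tx, ty, tz, wx, wy, wz, gripper], ...]]. A call has 1 to 8 rows; each row is the pose to reach, as a shift and turn from the pose measured when the call began, along the tool's axes at that moment; what a row does not reach only later rows make up. A row lasts 1/10 s, in which the tool goes at most 50 mm and 8.59 degrees, less where a joint would pass 70% of its speed; a pose out of reach is approached as far as the arm can. A call with a gripper value outside its range is refused whole. The fingers move at their own pace and stop on an object; FORCE is the grip in N (left out, the last holds). Time passes only in rows, so rows that repeat a pose let the fingers close. It gives the time, the measured TCP pose, the force and the opening at its end, in the units of the state.
- robot.observe(): the state, without advancing time (a new reading comes with each control period).
- robot.read_camera(name): name is "scene" or "top" or "wrist"; returns the picture (480x640x3 uint8, red, green, blue); there is no depth.
- robot.camera_params(name): a dict with "camera_matrix" (3x3 intrinsics, pixels), "R" (3x3) and "t" (3): a world point X has camera coordinates R X + t. Camera axes: x right, y down, z forward; pixel columns grow to the right and rows downward; lengths in m; the calibration is good to about 2 mm. A picture is of the moment at which its call begins: read the wrist's pose just before it. camera_params takes no time and is no camera call; for the wrist camera it gives the pose at the moment of the call.
- robot.hand_in(): hands the job in, once; it reports no verdict.
Trained networks look in the newest picture that a camera, given by its name, has taken for a name from the list of things; names that differ only in an ending like _2 or _b are one class to them, and where a whole thing is asked for, a point or a joint stands for the part that bears it (a point fixed in the world has none). Each returns a list of dicts, best first, with "score" (0 to 1); they miss things now and then, are a little off and sometimes report something else, mostly with a low value. They report only what shows in the picture. A call takes as long as a camera call. They do not tell look-alikes from the thing itself.
- robot.look_for(camera, label): "centre" ([x, y, z] in m, in the coordinates of the camera as it stood for that picture, good to about 4 mm: the middle of the surface that is visible of it).
- robot.masks_of(camera, label): "mask" (480x640 bool, what is visible of it).
The state is a dict: "time": time; "qpos": joint angles; "qvel": joint speeds; "joint_efforts": joint torques, N m; "tool_pos": TCP position; "tool_rot": TCP orientation; "contact_force": force on the tool from outside, world axes, zero at the start; "torque": the same for the moment, N m; "opening": finger opening in m.
Only numpy, scipy, OpenCV 4.12 (cv2) and the standard library are available. Lean on these libraries where they do the work, as an engineer would, in place of code of your own. Each camera call takes 0.05 s, during which the arm holds its last target.

## Task

Get the inking place ready for the next print run. First slide the little steel mixing pan along the stone slab, never lifting or tipping it, from the painted end ring where it stands to the middle ring under the pump's spout, give the pump head two full strokes, letting it come all the way up after each, and slide the pan on to the empty ring at the other end; the pump must never be worked without the pan under its spout. Then pack the bottle, jar, tins and pot that stand about the middle of the table, as many of them as there are, into the wooden carrier, all upright: the tall ones (amber bottle, lidded jar) in its back row first, and only after that the low ones (ink tins, red-lidded pot) in its front row, leaving the other things on the table where they are.

Things in the scene. Friction and masses are not known exactly. Their poses are not given: they have to be found in the camera images.
- pan_foot (a point): Centre of the underside of the mixing pan: a plain steel pan 72 mm across and 45 mm high (60 mm across at the foot), open at the top, 0.25 kg, standing on the slab. Its x axis points from the handle to the bowl, so the handle runs along -x from the bowl's wall to 133 mm from the centre; z up.
- pan_grip (a point): The middle of the black rubber grip on the pan's handle, 100 mm from the bowl's centre along -x and 38.5 mm above the pan's underside. The grip is 66 mm long, 16 mm wide (pan's y) and 13 mm high, and its underside is 32 mm above the slab.
- slab: Fixed stone ink slab, 130 mm deep (x), 260 mm long (y), 12 mm thick, turned to face the robot; origin at the centre of the middle ring but on the table (z = 0 there is the slab's underside, 0.012 its top); x points away from the worker, y along the line of the three rings. The pump bottle is strapped to a steel plate behind it, its axis at x = +0.085, y = 0; the spout reaches forward and ends over the middle ring, about 175 mm above the slab.
- spot_under_spout (a point): Centre of the middle painted ring, on the slab's top, straight under the end of the spout. All rings are 84 mm across, flat paint.
- ring_a: Painted end ring on the slab where the pan stands at the start (either the left or the right end, 90 mm from the middle ring); origin at its centre on the slab's top.
- ring_b: Painted ring at the other, empty end of the slab, where the dosed pan is to stand; origin at its centre on the slab's top.
- pump (a joint): Travel of the sprung pump head, m: 0 is up at rest, 0.014 is fully down against its stop. It moves straight down; the spring needs about 2 N to start and 6 N at the bottom, and brings the head up by itself when it is released. A full stroke is 0.0115 or more.
- pump_top (a point): Centre of the top of the round pump head, 35 mm across, about 213 mm above the table when up. It moves down with the head; the spout runs from the head towards the slab's front at 5 mm below its top.
- carrier: Fixed wooden ink carrier (tray) with two rows: 212 mm deep (x, away from the worker), 335 mm long (y). Origin at the centre of its underside; floor 8 mm above the table. Low rails 14 mm above the floor and 8 mm thick run along y at x = -0.102, 0 and +0.102, end boards (34 mm above the table, inner faces at y = +-0.157). So the front row lies about x = -0.051, the back row about x = +0.051, each 94 mm wide; there is room for three things a row at y = -0.1, 0, +0.1.
- ink_bottle_mid (a point): Centre, half-way up (57.5 mm), of the amber screw-top ink bottle, 115 mm high, 58 mm across, straight-sided to 70 mm up, z up, 0.3 kg; one of the tall things; may be absent.
- jar_mid (a point): Centre, half-way up (51 mm), of the lidded jar, 102 mm high, 67 mm across, straight-sided from 20 to 90 mm up, z up, 0.4 kg; one of the tall things; may be absent.
- tin_a_mid (a point): Centre, half-way up (25 mm), of a round ink tin, 68 mm across, 50 mm high, z up, 0.22 kg; may be absent.
- tin_b_mid (a point): Centre, half-way up (25 mm), of the second round ink tin, 68 mm across, 50 mm high, z up, 0.22 kg; may be absent.
- paste_pot_mid (a point): Centre, half-way up (25 mm), of the small red-lidded pot, 58 mm across, 50 mm high, z up, 0.15 kg; may be absent.
- baren: Bystander: a wooden rubbing disc with a knob, 108 mm across. Origin at the centre of its underside. Leave it where it is.
- ink_tube: Bystander: an ink tube lying flat, 146 x 45 x 30 mm. Origin at the centre of its underside. Leave it where it is.
- cutter: Bystander: a lino cutter with a wooden bulb handle, 96 x 30 x 27 mm, lying beside the shut tool chest (fixed, 190 mm high with what lies on it, its far face at about x = 0.34 in the world, from y = -0.16 to -0.52). Origin at the centre of its underside. Leave it where it is.
There are look-alikes about, which are no part of the job. What is shaped like the part that bears tin_b_mid but black is not meant.

How it is judged:
By the outcome, as a careful person would: the job done as asked, in the order asked, and still so for the second after the job is handed in, with the robot touching nothing.
Of ink_bottle, jar only 1 to 2 are there at a start; the rules pass over those that are not, and their reading is None.
Of tin_a, tin_b, paste_pot only 2 to 3 are there at a start; the rules pass over those that are not, and their reading is None.
At some moment in a run one of tin_a, tin_b, paste_pot may be knocked a few centimetres aside while the robot is not near it.
Once in a run the grip may slacken for a moment while it holds something.
It also fails if it takes over 210 s, if anything falls off the work surface, if the arm or the gripper's body presses on something with over 40 N, if the wrist force passes 120 N, or if a joint passes its speed limit or range.

## Working session

There is one attempt and no reset: what is moved stays moved. The work goes in short steps, Python scripts to look and compute and a shell command to move; the robot and the scene stay as the last step left them, time stands still between calls to the robot, and variables do not carry over. Pictures are saved under pics/ and viewed, and the job is handed in when it is done.

```bash
ls -la; mkdir -p pics; python3 - <<'E'
from cell import robot
import cv2
print(robot.observe())
for c in ["scene","top","wrist"]:
    im=robot.read_camera(c); cv2.imwrite(f"pics/{c}0.png",im[:,:,::-1])
    print(c,robot.camera_params(c))
E
```

```text
total 12
drwxr-xr-x  3 agent agent 4096 Dec  7 04:14 .
drwxr-xr-x 23 root  root  4096 Dec  7 04:14 ..
drwxr-xr-x  2 agent agent 4096 Dec  7 04:14 pics
{'time': 0.0, 'qpos': array([ 1.05800129e+00,  3.42701547e-01,  1.52501411e+00,  8.47683408e-06,
        1.27541945e+00, -1.45980605e-01]), 'qvel': array([-0.00094708,  0.00119401,  0.00017869,  0.00012101,  0.00030742,
        0.00139878]), 'joint_efforts': array([-2.69729033e-03, -4.31249321e+01, -2.44215631e+01,  7.14535592e-02,
        5.60801430e-02, -9.43563828e-05]), 'tool_pos': array([0.18804171, 0.48970778, 0.21435699]), 'tool_rot': array([-3.14006778e+00, -2.32389904e-04,  2.77477557e+00]), 'contact_force': array([-0.05880402, -0.29585011,  0.13766012]), 'torque': array([ 0.01720741, -0.06403127, -0.00043328]), 'opening': 0.09204965786541794}
scene {'camera_matrix': array([[493.90485962,   0.        , 322.96224811],
       [  0.        , 493.90485962, 239.56743205],
       [  0.        ,   0.        ,   1.        ]]), 'R': array([[ 0.71110377, -0.7027552 ,  0.02159966],
       [-0.45374561, -0.48216987, -0.74941787],
       [
[... 155 characters left out ...]
6.3258063 ],
       [  0.        , 438.34170963, 231.96723442],
       [  0.        ,   0.        ,   1.        ]]), 'R': array([[ 0.0766758 , -0.99705508,  0.00140739],
       [-0.97575691, -0.07532797, -0.20548514],
       [ 0.20498602,  0.01438247, -0.97865922]]), 't': array([0.01298777, 0.53685466, 1.03189666])}
wrist {'camera_matrix': array([[383.95483362,   0.        , 317.12646326],
       [  0.        , 383.95483362, 249.71609176],
       [  0.        ,   0.        ,   1.        ]]), 'R': array([[ 0.3585714 ,  0.93349965, -0.00222776],
       [ 0.90472513, -0.34692871,  0.24721026],
       [ 0.22999781, -0.09065804, -0.9689593 ]]), 't': array([-0.52440212, -0.03254403,  0.39056392])}
```

View pics/scene0.png

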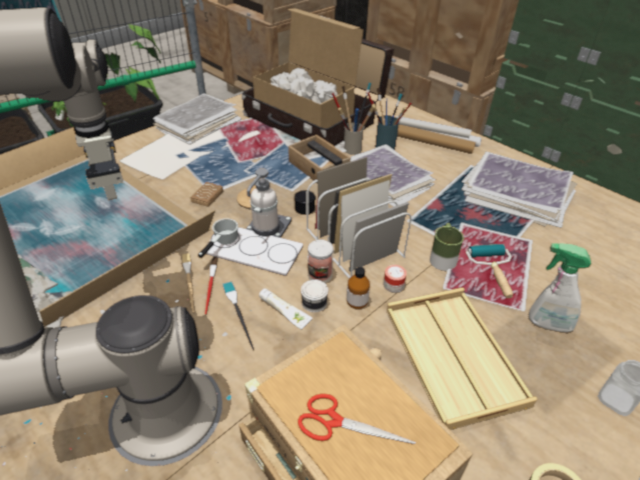

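View pics/top0.png

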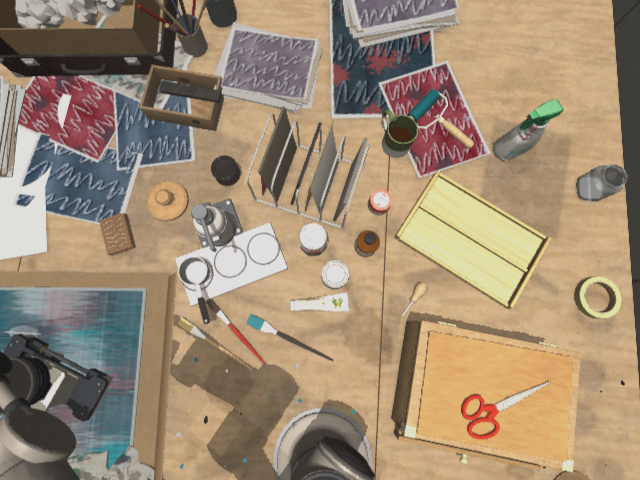

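View pics/wrist0.png

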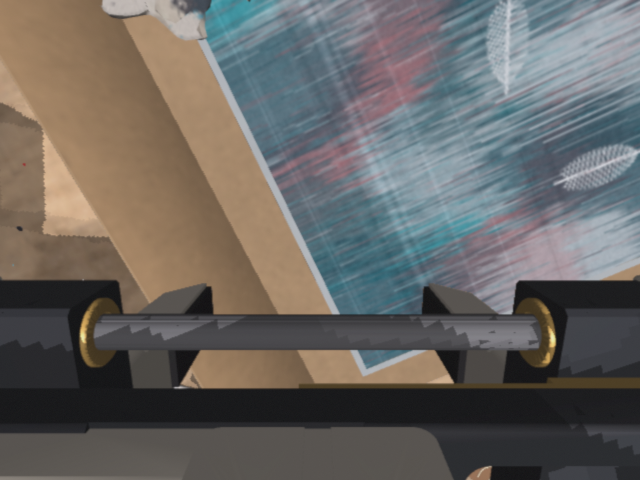

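The top view shows the pan at (195,270) at the left end of the slab, the pump at (210,222) and the empty ring at (263,248). It also shows the jar (313,238), tin (335,273), bottle (367,242), red pot (380,201) and carrier (473,238). The black tin at (225,170) is the look-alike.

```bash
cat > h.py <<'E'
import numpy as np, cv2
from cell import robot
from scipy.spatial.transform import Rotation as Rn
def cam(n):
    p=robot.camera_params(n); return np.array(p["camera_matrix"]),np.array(p["R"]),np.array(p["t"])
def look(n,label,k=3):
    K,R,t=cam(n); out=[]
    for d in robot.look_for(n,label)[:k]:
        out.append((round(d["score"],2),np.round(R.T@(np.array(d["centre"])-t),4)))
    return out
def ray(n,u,v,z):
    K,R,t=cam(n); d=R.T@np.linalg.solve(K,[u,v,1.]); c=-R.T@t
    return c+d*(z-c[2])/d[2]
def proj(n,X):
    K,R,t=cam(n); p=K@(R@np.array(X,float)+t); return p[:2]/p[2]
def tcp():
    s=robot.observe(); return np.array(s["tool_pos"]),Rn.from_euler("xyz",s["tool_rot"]).as_matrix(),s
def goto(target,yaw=None):
    """shift (cm) in tool axes and turn rotvec deg to reach target pointing straight down w/ yaw"""
    p,R,s=tcp(); sh=R.T@(np.array(target)-p)*100
    y=s["tool_rot"][2] if yaw is None else yaw
    # pick nearer half-turn
    best=None
    for yy in (y,y+np.pi):
        Rt=Rn.from_euler("xyz",[np.pi,0,yy]).as_matrix()
        rv=Rn.from_matrix(R.T@Rt).as_rotvec(degrees=True)
        if best is None or np.linalg.norm(rv)<np.linalg.norm(best): best=rv
    print("shift",np.round(sh,2),"rot",np.round(best,2)," now",np.round(p,4),np.round(s["tool_rot"],3),"open",round(s["opening"],4),"F",np.round(s["contact_force"],1),"q",np.round(s["qpos"],2),"t",round(s["time"],2))
def snap(n,name,box=None,scale=1):
    im=robot.read_camera(n)[:,:,::-1]
    if box: im=im[box[1]:box[3],box[0]:box[2]]
    if scale!=1: im=cv2.resize(im,None,fx=scale,fy=scale,interpolation=cv2.INTER_CUBIC)
    cv2.imwrite("pics/"+name,im)
E
python3 - <<'E'
from h import *
for l in ["pan_foot","pan_grip","slab","pump","carrier","ink_bottle_mid","jar_mid","tin_a_mid","paste_pot_mid","baren","ink_tube","cutter"]:
    for n in ["top","scene"]:
        print(l,n,look(n,l))
E
```

```text
pan_foot top [(0.64, array([0.41  , 0.3435, 0.0389])), (0.52, array([0.3604, 0.0216, 0.0151])), (0.25, array([ 0.6249, -0.0996,  0.0508]))]
pan_foot scene [(0.92, array([0.4081, 0.3316, 0.0484]))]
pan_grip top [(0.66, array([0.4065, 0.3461, 0.0378])), (0.63, array([0.3649, 0.0244, 0.0188]))]
pan_grip scene [(0.69, array([0.4049, 0.3314, 0.0473])), (0.59, array([ 0.5529, -0.3614,  0.0106]))]
slab top [(0.63, array([0.4714, 0.2775, 0.0145]))]
slab scene [(0.97, array([0.4889, 0.2781, 0.0166])), (0.61, array([0.57  , 0.4571, 0.0175])), (0.34, array([0.3602, 0.0206, 0.0159]))]
pump top [(0.56, array([0.5166, 0.2964, 0.2137])), (0.51, array([ 0.5075, -0.0714,  0.0797]))]
pump scene [(0.6, array([0.5111, 0.2972, 0.2092]))]
carrier top [(0.89, array([ 0.5551, -0.3515,  0.0067]))]
carrier scene [(0.72, array([ 0.5034, -0.0805,  0.0693])), (0.7, array([ 0.5508, -0.3635,  0.0119]))]
ink_bottle_mid top [(0.96, array([ 0.5123, -0.0746,  0.0808])), (0.53, array([0.5989, 0.4488, 0.0093]))]
ink_bottle_mid scene [(0.69, array([ 0.501 , -0.0812,  0.0671]))]
jar_mid top [(0.73, array([0.5074, 0.0567, 0.1014])), (0.51, array([0.3624, 0.0208, 0.0147])), (0.19, array([0.4392, 0.0041, 0.0462]))]
jar_mid scene [(0.65, array([0.5014, 0.0455, 0.0834]))]
tin_a_mid top []
tin_a_mid scene [(0.52, array([0.5015, 0.0448, 0.0818]))]
paste_pot_mid top [(0.76, array([ 0.6238, -0.1021,  0.0513])), (0.6, array([0.4704, 0.2786, 0.0143]))]
paste_pot_mid scene [(0.77, array([ 0.6218, -0.1092,  0.0502]))]
baren top []
baren scene [(0.52, array([0.5696, 0.4572, 0.0165]))]
ink_tube top [(0.66, array([0.3622, 0.0233, 0.0187]))]
ink_tube scene [(0.89, array([0.3603, 0.0247, 0.0129]))]
cutter top [(0.8, array([ 0.4045, -0.2084,  0.0191]))]
cutter scene [(0.73, array([0.4862, 0.2788, 0.0167])), (0.29, array([0.3621, 0.0229, 0.0173]))]
```

```bash
python3 - <<'E'
from h import *
snap("top","top1.png",(160,180,420,320),3)
snap("scene","scene1.png",(180,160,440,320),3)
E
```

```text
(no output)
```

View pics/top1.png

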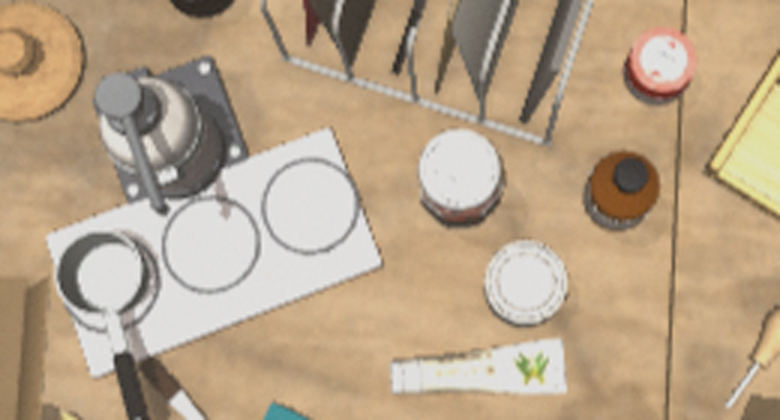

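View pics/scene1.png

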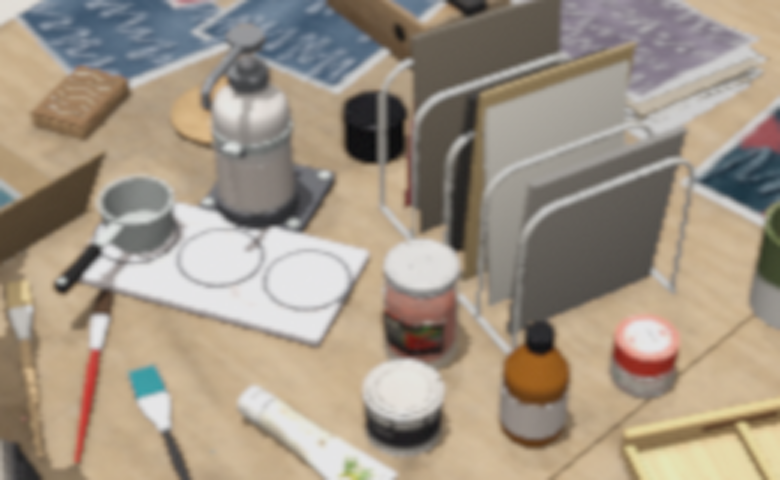

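```bash
python3 - <<'E'
from h import *
T=lambda u,v:(u/3+160,v/3+180)
S=lambda u,v:(u/3+180,v/3+160)
for nm,a,b in [("mid",(211,244),(220,257)),("ringb",(310,206),(308,280))]:
    print(nm,ray("top",*T(*a),.012),ray("scene",*S(*b),.012))
print("slab corners top",[ray("top",*T(*a),.012)[:2].round(4) for a in [(50,237),(330,128),(382,265),(97,376)]])
print("slab corners scene",[ray("scene",*S(*a),.012)[:2].round(4) for a in [(368,259),(320,344)]])
print("pan rim top",ray("top",*T(103,270),.057),"scene",ray("scene",*S(137,200),.057))
print("grip ends top",[ray("top",*T(*a),.0505)[:2].round(4) for a in [(120,355),(135,415)]])
print("grip ends scene",[ray("scene",*S(*a),.0505)[:2].round(4) for a in [(97,248),(62,285)]])
print("pump top",ray("top",*T(119,95),.213),"scene",ray("scene",*S(247,36),.213))
print("spout",ray("top",*T(162,210),.187))
# frame corner triangulate
for z in (0,.03,.05,.07,.09): print(z,ray("top",172,273,z)[:2].round(3),ray("scene",213,212,z)[:2].round(3))
E
python3 - <<'E'
from h import *
snap("top","top2.png",(120,230,280,350),5)
E
```

```text
mid [0.45038444 0.26732157 0.012     ] [0.45300752 0.27038594 0.012     ]
ringb [0.48938848 0.18686122 0.012     ] [0.49298329 0.18826885 0.012     ]
slab corners top [array([0.4458, 0.4044]), array([0.5588, 0.1766]), array([0.4437, 0.121 ]), array([0.3332, 0.3489])]
slab corners scene [array([0.5543, 0.171 ]), array([0.4452, 0.1172])]
pan rim top [0.41688709 0.34285463 0.057     ] scene [0.4175706  0.34666501 0.057     ]
grip ends top [array([0.3504, 0.3219]), array([0.3042, 0.3037])]
grip ends scene [array([0.3537, 0.3225]), array([0.302 , 0.3028])]
pump top [0.52631329 0.30356048 0.213     ] scene [0.5296505  0.30433514 0.213     ]
spout [0.45018912 0.26917119 0.187     ]
0 [0.411 0.415] [0.468 0.491]
0.03 [0.408 0.405] [0.448 0.458]
0.05 [0.406 0.398] [0.435 0.435]
0.07 [0.404 0.392] [0.422 0.412]
0.09 [0.403 0.385] [0.409 0.39 ]
```

View pics/top2.png

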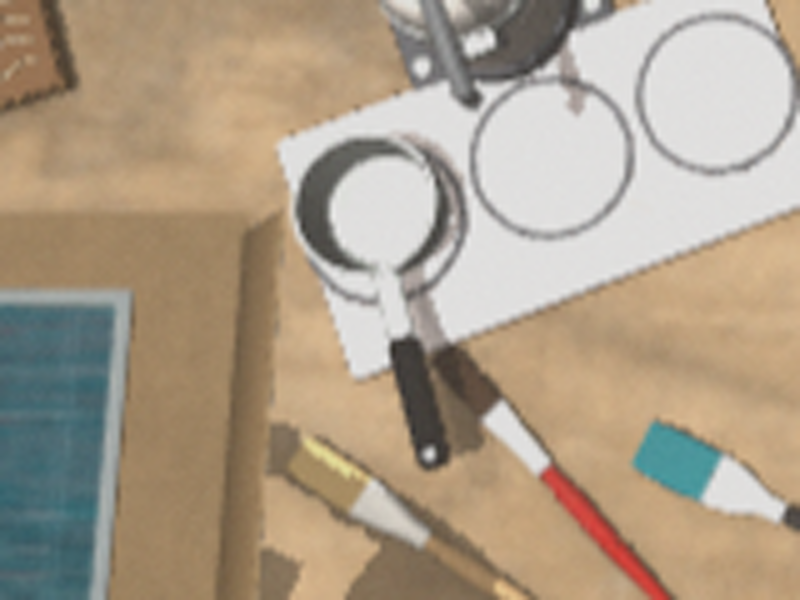

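```bash
python3 - <<'E'
from h import *
for z in (0,.03,.04,.05,.06,.07,.08,.09): print(z,ray("top",169,277,z)[:2].round(3),ray("scene",214.5,211.5,z)[:2].round(3),ray("scene",214.5,224,z)[:2].round(3))
print(ray("top",175.6,272,0),)
snap("scene","scene2.png",(0,120,260,320),3)
a=np.array([.4515,.269]); 
x=np.array([.9,.436])
print("cand handle grip"); print(ray("top",199,298,.0505),ray("top",206,323,.0505))
E
```

```text
0 [0.4   0.421] [0.472 0.49 ] [0.436 0.44 ]
0.03 [0.397 0.411] [0.453 0.456] [0.418 0.407]
0.04 [0.397 0.408] [0.446 0.445] [0.412 0.397]
0.05 [0.396 0.404] [0.44  0.434] [0.406 0.386]
0.06 [0.395 0.401] [0.433 0.423] [0.4   0.375]
0.07 [0.394 0.397] [0.427 0.411] [0.393 0.364]
0.08 [0.393 0.394] [0.42 0.4 ] [0.387 0.353]
0.09 [0.393 0.391] [0.414 0.389] [0.381 0.343]
[0.41375956 0.40629621 0.        ]
cand handle grip
[0.35100667 0.32440256 0.0505    ] [0.2935701  0.29996188 0.0505    ]
```

View pics/scene2.png

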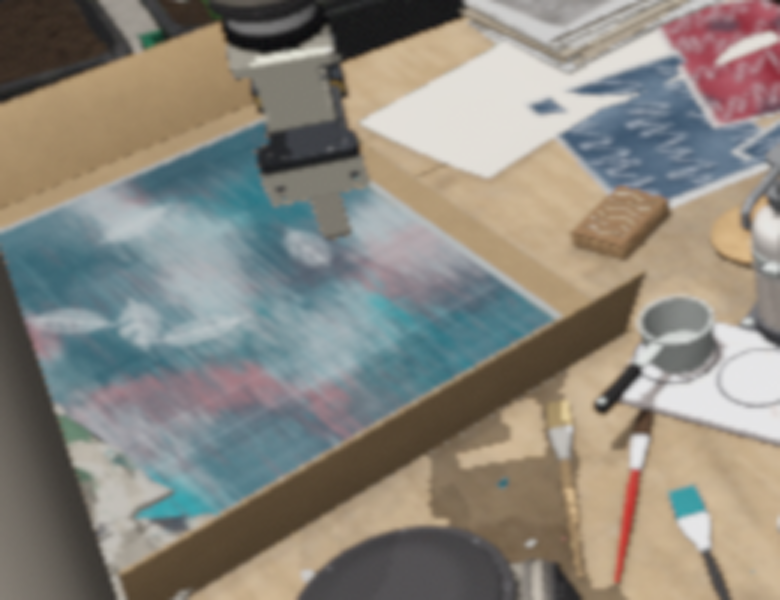

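The lidded frame left of the pan is about 8 cm high. I'll approach the pan's grip from above, turned along its handle.

```bash
python3 - <<'E'
from h import *
goto([.322,.311,.16],np.radians(201))
E
```

```text
shift [-18.91 -11.93   5.5 ] rot [ 1.000e-02  0.000e+00 -4.201e+01]  now [0.1883 0.4901 0.215 ] [3.141 0.    2.775] open 0.0913 F [ 1.1  0.4 -0.1] q [ 1.06  0.34  1.52  0.    1.28 -0.15] t 1.55
```

```bash
python3 -m creep '[[[-18.9,-11.9,2,0,0,-42,0],[-18.9,-11.9,5.5,0,0,-42,0],[-18.9,-11.9,5.5,0,0,-42,0],[-18.9,-11.9,5.5,0,0,-42,0],[-18.9,-11.9,5.5,0,0,-42,0],[-18.9,-11.9,5.5,0,0,-42,0],[-18.9,-11.9,5.5,0,0,-42,0]]]'; python3 - <<'E'
from h import *
snap("wrist","w1.png")
print(look("wrist","pan_grip"),look("wrist","pan_foot"))
goto([.322,.311,.16],np.radians(201))
for X in [(.322,.311,.0505),(.415,.346,.057)]: print(proj("wrist",X))
E
```

```text
time: 2.25
tool_pos: [0.3227, 0.3099, 0.1597]
tool_rot: [-3.141, -0.001, -2.778]
contact_force: [0.6, -0.2, 0.0]
opening: 0.0464
[(0.54, array([0.3831, 0.3045, 0.0144])), (0.44, array([0.4855, 0.0798, 0.0122]))] [(0.6, array([0.412 , 0.3315, 0.055 ]))]
shift [ 0.02 -0.09  0.04] rot [ 0.03  0.04 -0.1 ]  now [0.3218 0.312  0.1604] [ 3.141e+00  1.000e-03 -2.777e+00] open 0.0461 F [ 0.2 -0.1  0. ] q [ 0.6   0.26  1.81  0.    1.07 -1.34] t 2.4
[316.77107095 241.11927076]
[316.16888222 364.39249651]
```

View pics/w1.png

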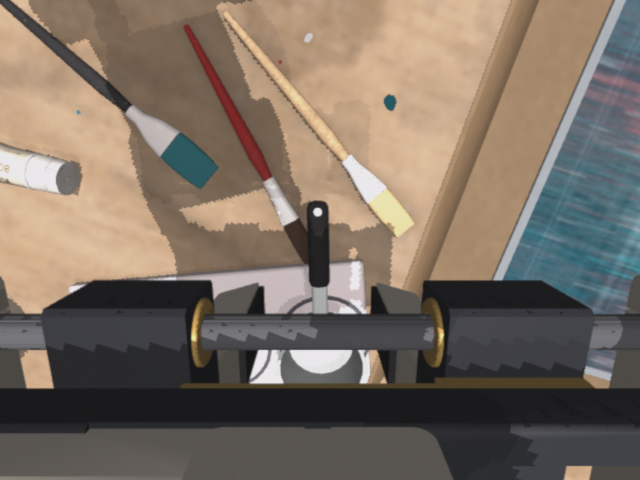

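The wrist view shows the black grip from (317,203) to (319,286). It is centred and straight, so I'll descend.

```bash
python3 -m creep '[[[0,0,4,0,0,0,0],[0,0,7,0,0,0,0],[0,0,8.5,0,0,0,0],[0,0,8.5,0,0,0,0]]]'; python3 -m creep '[[[0,0,1,0,0,0,0],[0,0,2.1,0,0,0,0],[0,0,2.1,0,0,0,0]]]'; python3 - <<'E'
from h import *
snap("wrist","w2.png"); snap("scene","s3.png",(100,140,400,320),2.6)
goto([.322,.311,.053],np.radians(201))
E
```

```text
time: 2.8
tool_pos: [0.3202, 0.3122, 0.0739]
tool_rot: [-3.141, -0.003, -2.776]
contact_force: [0.4, -0.8, -0.0]
opening: 0.0463
time: 3.1
tool_pos: [0.3195, 0.3121, 0.052]
tool_rot: [-3.141, -0.004, -2.776]
contact_force: [1.0, -0.5, 0.0]
opening: 0.0455
shift [-0.12 -0.19 -0.  ] rot [-0.01 -0.17 -0.06]  now [0.3202 0.3123 0.053 ] [-3.141e+00 -3.000e-03 -2.776e+00] open 0.0459 F [-0.4  0.6  0.9] q [ 0.6   0.42  1.94  0.    0.79 -1.34] t 3.2
```

View pics/w2.png

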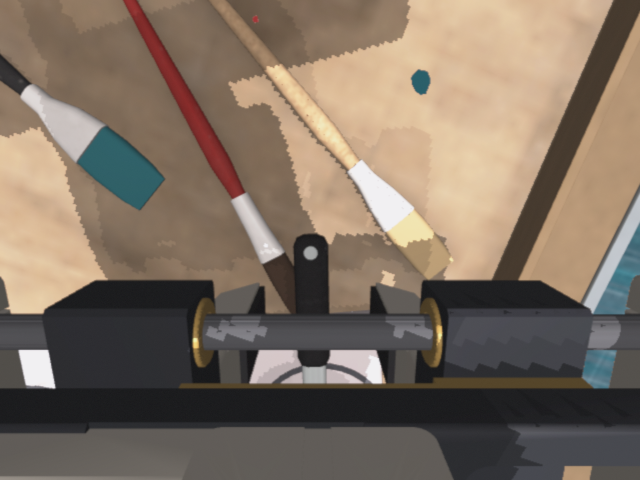

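View pics/s3.png

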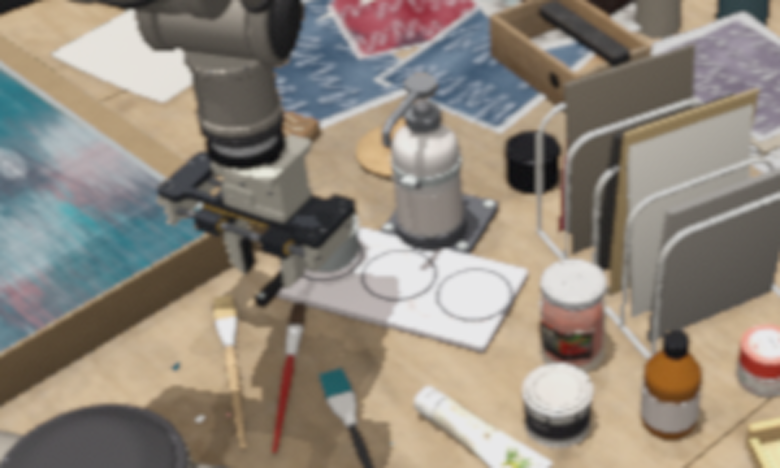

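```bash
python3 -m creep '[[[0,-0.15,0,0,0,0,-0.5],[0,-0.15,0,0,0,0,-1],[0,-0.15,0,0,0,0,-1],[0,-0.15,0,0,0,0,-1],[0,-0.15,0,0,0,0,-1]]]' 15;  python3 - <<'E'
from h import *
p,R,s=tcp(); 
d=np.array([.436,-.900,0])*.09
goto(p+d); snap("top","t3.png",(140,180,340,330),4)
E
```

```text
time: 3.7
tool_pos: [0.3208, 0.3109, 0.0531]
tool_rot: [-3.141, -0.003, -2.776]
contact_force: [-0.4, 0.0, -0.4]
opening: 0.0102
shift [-0.77 -8.97 -0.  ] rot [-0.01 -0.16  0.  ]  now [0.3208 0.3109 0.0531] [-3.141e+00 -3.000e-03 -2.776e+00] open 0.0102 F [-0.4  0.  -0.4] q [ 0.6   0.42  1.94  0.    0.78 -1.34] t 3.7
```

View pics/t3.png

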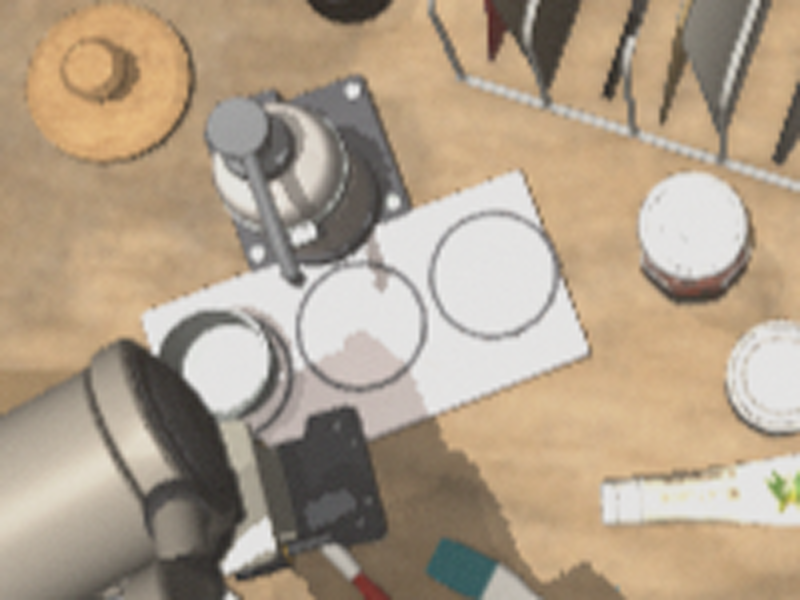

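```bash
python3 -m creep '[[[0,0,0,0,0,0,-1]]]' 15;  python3 - <<'E'
from h import *
print(look("scene","pan_foot"));snap("wrist","w3.png"); snap("scene","s4.png",(160,180,320,300),5)
goto([.322,.311,.053])
E
```

```text
time: 3.85
tool_pos: [0.3207, 0.3109, 0.0531]
tool_rot: [-3.141, -0.003, -2.776]
contact_force: [-0.1, 0.2, -0.3]
opening: 0.0013
[(0.74, array([0.3995, 0.315 , 0.0489]))]
shift [-0.12 -0.04  0.  ] rot [-0.01 -0.16  0.  ]  now [0.3207 0.3109 0.053 ] [-3.141e+00 -3.000e-03 -2.776e+00] open 0.0003 F [-0.3  1.2  0.3] q [ 0.6   0.42  1.94  0.    0.78 -1.34] t 4.0
```

View pics/w3.png

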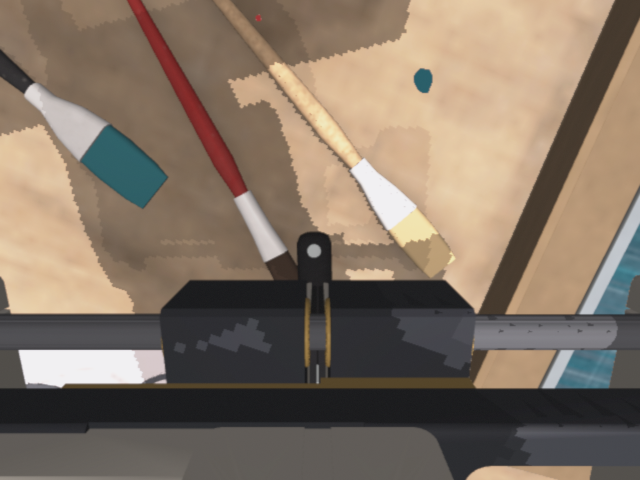

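View pics/s4.png

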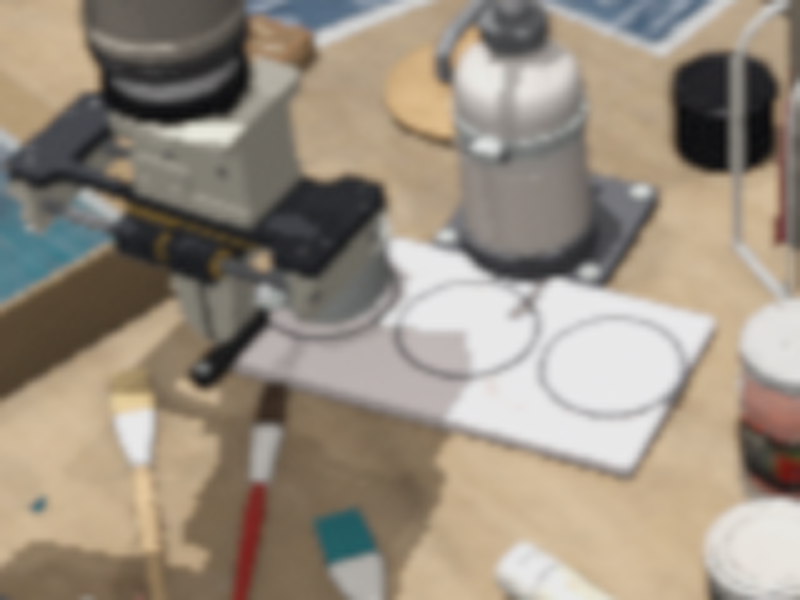

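```bash
python3 - <<'E'
from h import *
p,R,s=tcp()
im=robot.read_camera("scene")[:,:,::-1].copy()
im2=cv2.resize(im[215:275,180:260],None,fx=10,fy=10,interpolation=cv2.INTER_CUBIC)
def dot(X,c):
    u=(proj("scene",X)-[180,215])*10; cv2.circle(im2,tuple(int(a) for a in u),5,c,-1); print(u)
dot(p,(0,0,255)); dot(p+R[:,2]*.014,(0,255,0)); dot(p-R[:,2]*.005,(255,0,0))
d=np.array([np.cos(np.radians(21)),np.sin(np.radians(21)),0])
c=np.array([.415,.346,.0505])
for r in (.067,.1,.133): dot(c-d*r,(0,255,255))
cv2.imwrite("pics/s5.png",im2)
E
```

```text
[246.35720889 345.91514373]
[253.27995483 383.61824004]
[243.86168043 332.32383899]
[320.61342363 279.74436691]
[251.96886837 352.56170406]
[180.96504731 427.88172262]
```

View pics/s5.png

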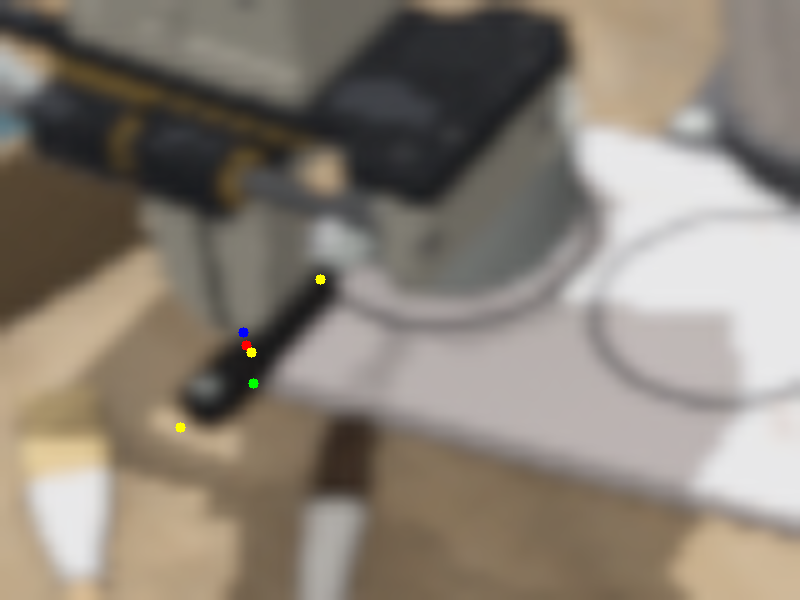

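```bash
python3 - <<'E'
from h import *
p,R,s=tcp()
for dz in (-.02,-.005,0,.014):
  for sg in (-1,1):
    print(dz,proj("wrist",p+R@np.array([-.0095,sg*.023,dz])).round(),proj("wrist",p+R@np.array([.0095,sg*.023,dz])).round())
# triangulate handle end hole from wrist w1,w2 using rel. camera pose
K,Rc,t=cam("wrist"); c=-Rc.T@t
rel=R.T@(c-p); Rrel=Rc@R   # cam from tool
print("rel",rel)
def rr(pt,rot,uv):
    Rt=Rn.from_euler("xyz",rot).as_matrix(); c=np.array(pt)+Rt@rel
    d=Rt@Rrel.T@np.linalg.solve(K,[*uv,1.]); return c,d/np.linalg.norm(d)
def tri(a,b):
    (c1,d1),(c2,d2)=a,b
    A=np.stack([d1,-d2],1); x=np.linalg.lstsq(A,c2-c1,rcond=None)[0]
    return c1+d1*x[0],c2+d2*x[1]
A=([.3218,.312,.1604],[3.141,.001,-2.777]);B=([.3202,.3123,.053],[-3.141,-.003,-2.776])
print("hole",tri(rr(*A,(318,212)),rr(*B,(311,252))))
print("end",tri(rr(*A,(317,202)),rr(*B,(311,235))))
print("front",tri(rr(*A,(319,286)),rr(*B,(313,365))))
E
```

```text
-0.02 [265. 331.] [263. 290.]
-0.02 [372. 331.] [374. 290.]
-0.005 [269. 317.] [268. 278.]
-0.005 [368. 317.] [369. 278.]
0 [270. 312.] [269. 275.]
0 [366. 313.] [367. 275.]
0.014 [273. 301.] [272. 266.]
0.014 [363. 302.] [364. 266.]
rel [ 6.49210056e-02 -1.60348144e-04 -1.70798404e-01]
hole (array([0.29918062, 0.30334092, 0.06408382]), array([0.29958671, 0.30108056, 0.06401653]))
end (array([0.29368679, 0.30048283, 0.05735963]), array([0.29396303, 0.29882344, 0.05732018]))
front (array([0.35129402, 0.3240646 , 0.06051535]), array([0.35195759, 0.32184233, 0.06044489]))
```

The fingers closed fully without touching the grip, so their tips are higher than I reckoned and went over it. I'll reopen, go lower and look.

```bash
python3 -m creep '[[[0,0,0,0,0,0,0],[0,0,0,0,0,0,0],[0,0,0,0,0,0,0],[0,0,0,0,0,0,0],[0,0,0.5,0,0,0,0],[0,0,1,0,0,0,0]]]'; python3 - <<'E'
from h import *
snap("scene","s6.png",(180,200,280,275),8);snap("wrist","w4.png",(160,200,480,400),2)
goto([.322,.311,.043])
E
```

```text
time: 4.65
tool_pos: [0.3207, 0.3109, 0.0427]
tool_rot: [-3.141, -0.003, -2.776]
contact_force: [0.0, 0.2, -1.0]
opening: 0.0434
shift [-0.18 -0.02 -0.08] rot [-0.03 -0.26  0.  ]  now [0.3202 0.3106 0.0422] [-3.141 -0.004 -2.776] open 0.0451 F [ 0.2 -0.2  0.6] q [ 0.6   0.44  1.95  0.    0.76 -1.34] t 4.75
```

View pics/s6.png

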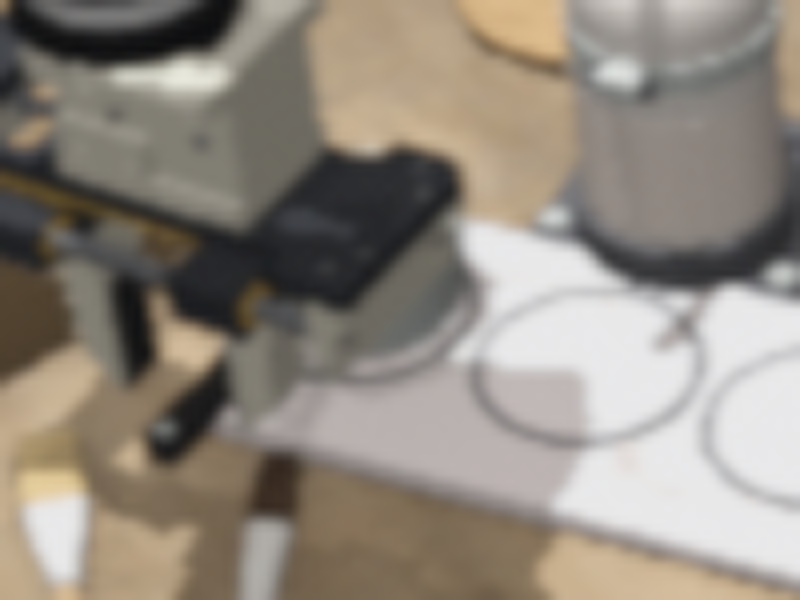

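View pics/w4.png

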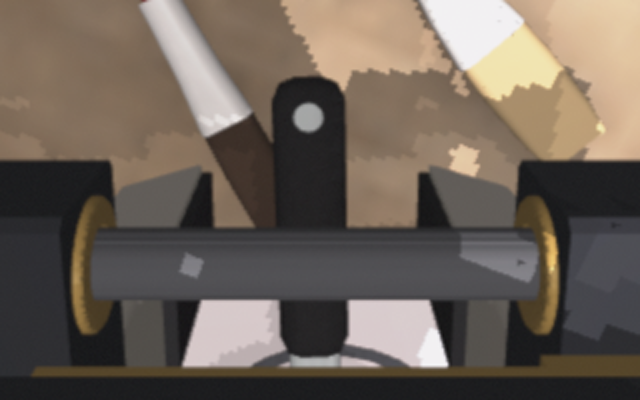

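```bash
python3 - <<'E'
from h import *
p,R,s=tcp()
for sg in (-1,1):
  for dz in (-.02,-.01,0,.014): print(sg,dz,((proj("scene",p+R@np.array([0,sg*.03,dz]))-[180,200])*8).round())
E
```

```text
-1 -0.02 [268. 404.]
-1 -0.01 [271. 426.]
-1 0 [275. 447.]
-1 0.014 [280. 477.]
1 -0.02 [119. 352.]
1 -0.01 [123. 374.]
1 0 [127. 395.]
1 0.014 [133. 425.]
```

The tips stand about 12 mm behind the reported TCP rather than 14 mm ahead of it. I'll go down another 1.7 cm.

```bash
python3 -m creep '[[[0,0,0.8,0,0,0,0],[0,0,1.7,0,0,0,0],[0,0,1.7,0,0,0,0]]]'; python3 - <<'E'
from h import *
snap("scene","s7.png",(180,200,280,275),8)
goto([.322,.311,.026])
p,R,s=tcp()
for sg in (-1,1):
  for dz in (-.02,-.01,0,.014): print(sg,dz,((proj("scene",p+R@np.array([0,sg*.03,dz]))-[180,200])*8).round())
E
```

```text
time: 5.05
tool_pos: [0.3193, 0.3099, 0.0238]
tool_rot: [-3.14, -0.007, -2.776]
contact_force: [0.3, -0.1, -0.8]
opening: 0.0457
shift [-0.26 -0.01 -0.16] rot [-0.06 -0.36  0.  ]  now [0.3196 0.3101 0.0244] [-3.141 -0.006 -2.776] open 0.0463 F [0.4 0.  0.1] q [ 0.6   0.47  1.96  0.    0.71 -1.34] t 5.1
-1 -0.02 [273. 444.]
-1 -0.01 [277. 465.]
-1 0 [281. 487.]
-1 0.014 [285. 516.]
1 -0.02 [126. 392.]
1 -0.01 [130. 414.]
1 0 [134. 435.]
1 0.014 [140. 464.]
```

View pics/s7.png

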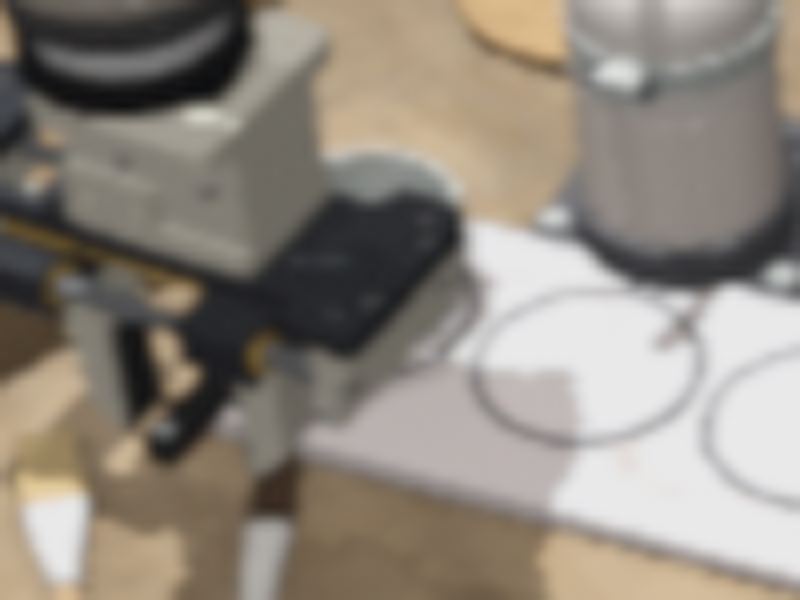

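```bash
python3 -m creep '[[[-0.2,0,-0.2,0,-0.3,0,-0.5],[-0.2,0,-0.2,0,-0.3,0,-0.7],[-0.2,0,-0.2,0,-0.3,0,-1],[-0.2,0,-0.2,0,-0.3,0,-1],[-0.2,0,-0.2,0,-0.3,0,-1]]]' 15; python3 -m creep '[[[0,0,0,0,0,0,-1]]]' ; python3 - <<'E'
from h import *
snap("scene","s8.png",(180,200,280,275),8)
p,R,s=tcp()
d=np.array([.436,-.900,0])*.09
goto(p+d)
E
```

```text
time: 5.6
tool_pos: [0.3215, 0.311, 0.0265]
tool_rot: [-3.141, -0.001, -2.776]
contact_force: [-0.7, -0.0, 1.0]
opening: 0.0157
time: 5.7
tool_pos: [0.3215, 0.311, 0.0266]
tool_rot: [-3.141, -0.001, -2.776]
contact_force: [-0.1, 0.1, -1.4]
opening: 0.0161
shift [-0.77 -8.97  0.01] rot [-0.05 -0.03  0.  ]  now [0.3215 0.311  0.0266] [-3.141e+00 -1.000e-03 -2.776e+00] open 0.0154 F [-0.3  0.6 -1. ] q [ 0.6   0.47  1.96 -0.    0.71 -1.34] t 5.75
```

View pics/s8.png

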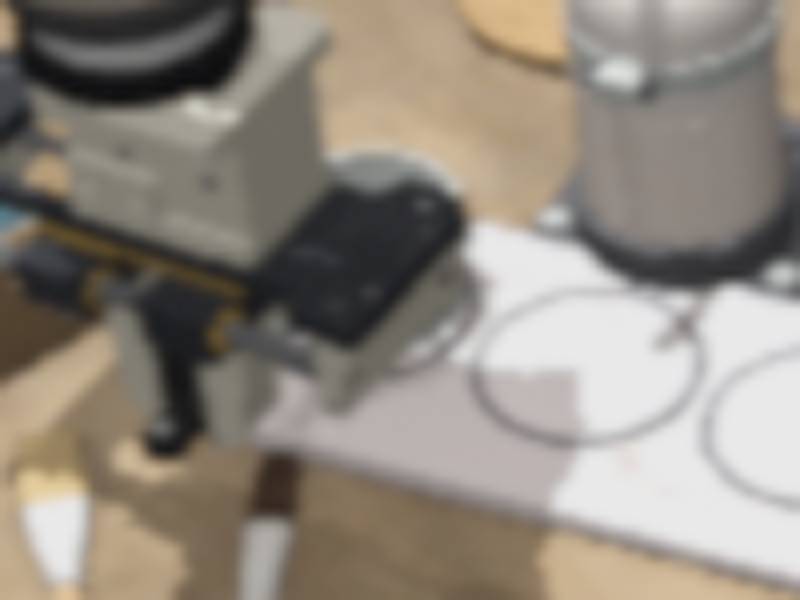

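```bash
python3 - <<'E'
from h import *
p,R,s=tcp()
goto(p+np.array([.0378,-.079,0]))
E
python3 -m creep '[[[-0.05,-0.5,0,0,0,0,-1],[-0.1,-1.3,0,0,0,0,-1],[-0.2,-2.1,0,0,0,0,-1],[-0.2,-2.9,0,0,0,0,-1],[-0.3,-3.7,0,0,0,0,-1],[-0.35,-4.3,0,0,0,0,-1],[-0.35,-4.4,0,0,0,0,-1]]]' 
python3 - <<'E'
from h import *
snap("scene","s9.png",(180,200,300,290),6.5)
goto([.3593,.232,.0266],np.radians(201))
E
```

```text
shift [-0.71 -8.73  0.01] rot [-0.05 -0.03  0.  ]  now [0.3215 0.311  0.0266] [-3.141e+00 -1.000e-03 -2.776e+00] open 0.0154 F [-0.3  0.6 -1. ] q [ 0.6   0.47  1.96 -0.    0.71 -1.34] t 5.75
time: 6.45
tool_pos: [0.341, 0.2704, 0.0266]
tool_rot: [-3.141, -0.001, -2.777]
contact_force: [0.6, 0.2, -0.6]
opening: 0.016
shift [-0.34 -4.27  0.  ] rot [-0.05 -0.03 -0.12]  now [0.3409 0.2707 0.0266] [-3.141e+00 -1.000e-03 -2.777e+00] open 0.0158 F [ 0.5 -0.1 -0.5] q [ 0.5   0.45  1.99 -0.    0.69 -1.44] t 6.5
```

View pics/s9.png

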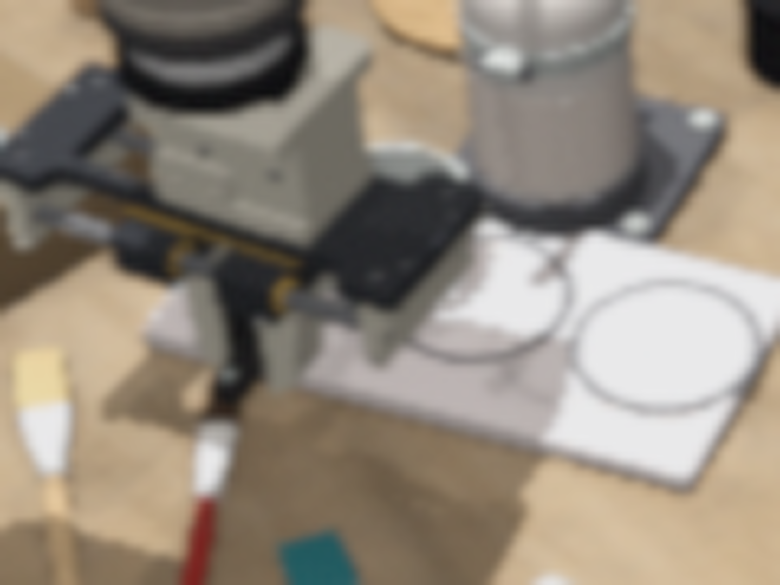

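```bash

python3 -m creep '[[[-0.05,-0.5,0,0,0,0,-1],[-0.1,-1.3,0,0,0,0,-1],[-0.2,-2.1,0,0,0,0,-1],[-0.25,-2.9,0,0,0,0,-1],[-0.3,-3.7,0,0,0,0,-1],[-0.34,-4.2,0,0,0,0,-1],[-0.34,-4.3,0,0,0,0,-1]]]' 
python3 - <<'E'
from h import *
snap("scene","s10.png",(180,200,300,290),6.5);snap("top","t10.png",(160,180,320,300),5)
goto([.3593,.232,.0266],np.radians(201))
E
```

```text
time: 7.2
tool_pos: [0.3597, 0.2311, 0.0266]
tool_rot: [-3.141, -0.001, -2.778]
contact_force: [0.1, 0.8, -0.5]
opening: 0.0158
shift [0.01 0.06 0.01] rot [-0.05 -0.02 -0.15]  now [0.3596 0.2315 0.0267] [-3.141 -0.    -2.778] open 0.0156 F [ 0.4  0.8 -1.3] q [ 0.39  0.44  2.01 -0.    0.68 -1.54] t 7.3
```

View pics/s10.png

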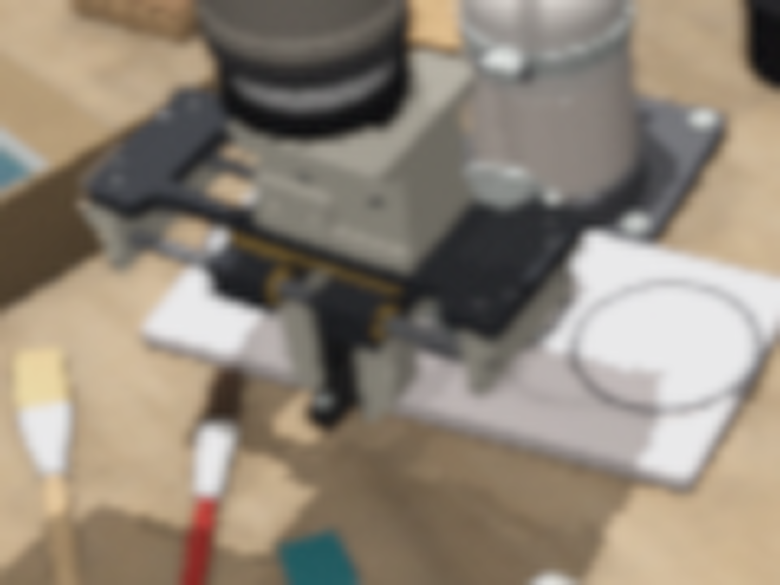

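View pics/t10.png

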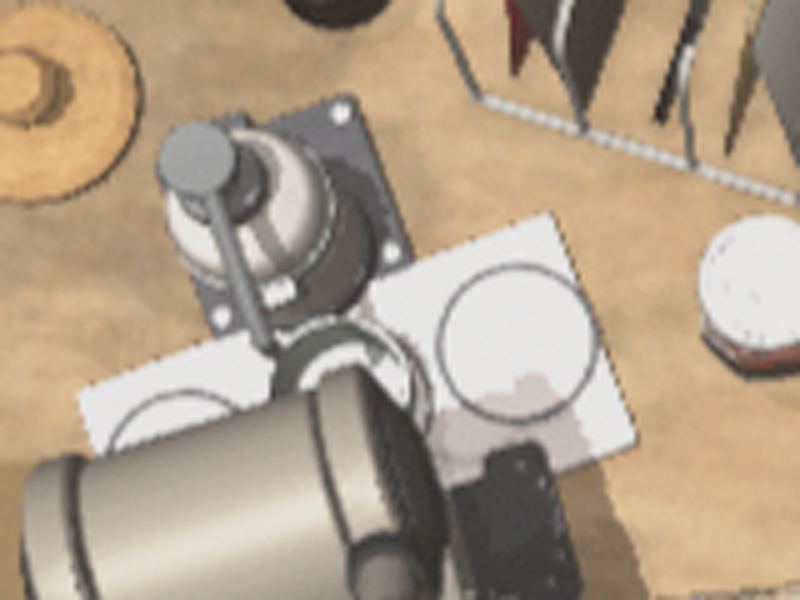

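```bash

python3 -m creep '[[[0,0,0,0,0,0,-0.3],[0,0,0,0,0,0,-0.1],[0,0,0,0,0,0,-0.1],[0,0,0,0,0,0,-0.1]]]' 
python3 -m creep '[[[0,0,-1,0,0,0,-0.1],[0,0,-4,0,0,0,-0.1],[0,0,-8,0,0,0,-1],[-2,2,-13,0,0,0,-1],[-2,2,-18,0,0,0,-1],[-2,2,-21,0,0,0,-1],[-2,2,-21,0,0,0,-1]]]' 
python3 - <<'E'
from h import *
goto([.5275,.304,.24],np.radians(201))
snap("scene","s11.png",(170,150,310,270),5.5);snap("top","t11.png",(160,180,320,300),5)
E
```

```text
time: 7.7
tool_pos: [0.3595, 0.2316, 0.0267]
tool_rot: [-3.141, -0.0, -2.777]
contact_force: [-1.2, -0.4, 0.4]
opening: 0.04
time: 8.4
tool_pos: [0.3733, 0.259, 0.2425]
tool_rot: [-3.142, 0.011, -2.777]
contact_force: [0.9, 1.0, -0.2]
opening: 0.0061
shift [-16.01  -1.29   0.42] rot [-0.    0.61 -0.11]  now [0.3733 0.259  0.2425] [-3.142  0.011 -2.777] open 0.0061 F [ 0.9  1.  -0.2] q [ 0.44  0.18  1.66 -0.    1.28 -1.5 ] t 8.4
```

View pics/s11.png

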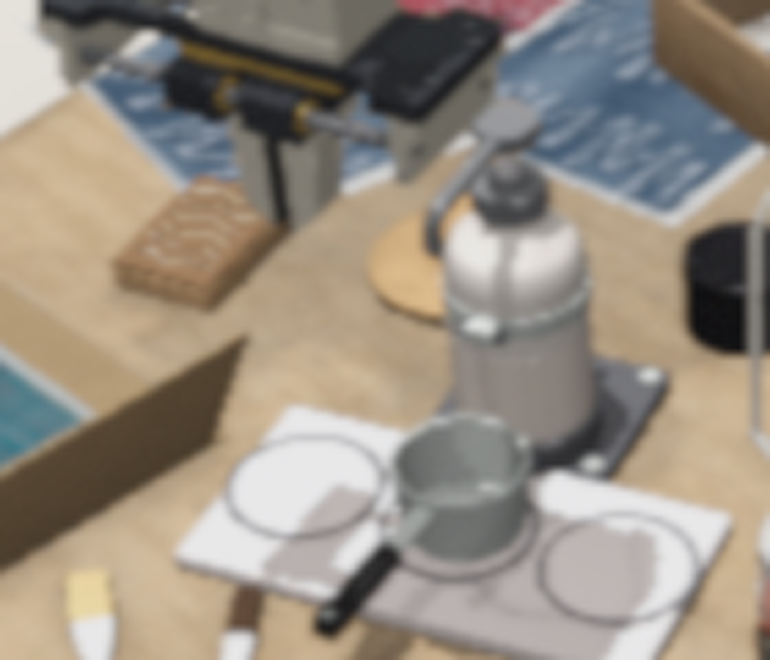

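View pics/t11.png

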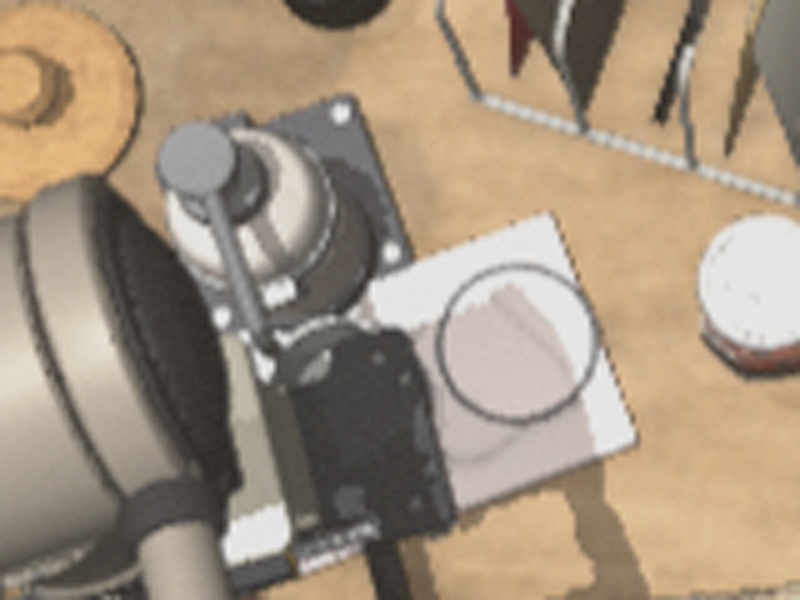

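Pan stands in the middle ring under the spout. Next I go over the pump head.

```bash

python3 -m creep '[[[0,0,-2,0,0,0,-1],[-4,0,-2.5,0,0,0,-1],[-8,-0.6,-2.5,0,0.3,0,-1],[-12,-1.2,-2.5,0,0.6,0,-1],[-16,-1.3,-2,0,0.6,0,-1],[-16.1,-1.3,-2,0,0.6,0,-1],[-16.1,-1.3,-2,0,0.6,0,-1]]]' 
python3 - <<'E'
from h import *
goto([.528,.3045,.24],np.radians(201))
snap("scene","s12.png",(200,120,320,220),6.5)
E
```

```text
time: 9.2
tool_pos: [0.5255, 0.3024, 0.255]
tool_rot: [-3.141, -0.014, -2.778]
contact_force: [-0.3, 0.6, 0.7]
opening: 0.0004
shift [-0.33  0.1   1.49] rot [-0.05 -0.82 -0.16]  now [0.5255 0.3024 0.255 ] [-3.141 -0.014 -2.778] open 0.0004 F [-0.3  0.6  0.7] q [ 0.4   0.48  1.2  -0.    1.48 -1.54] t 9.2
```

View pics/s12.png

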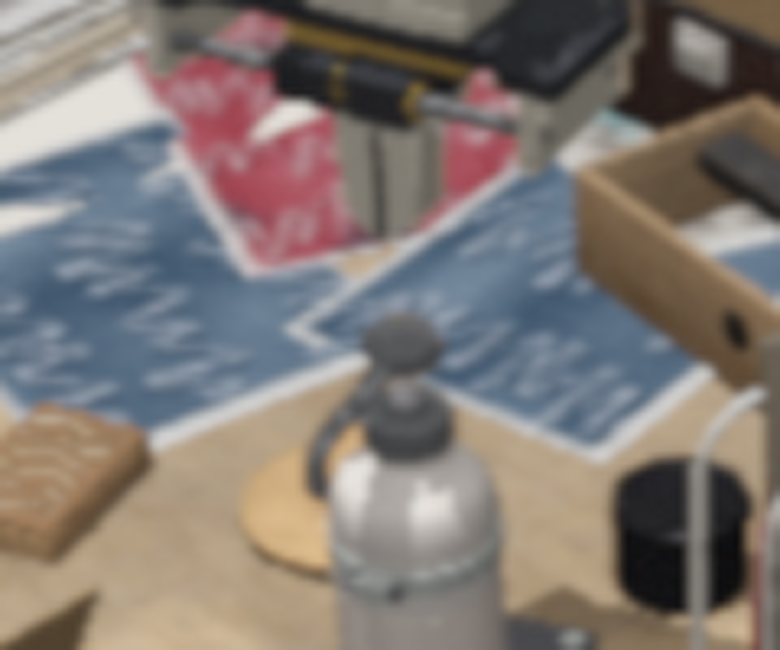

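```bash

python3 -m creep '[[[-0.3,0.1,1.5,0,-0.8,0,-1],[-0.3,0.1,3.5,0,-0.8,0,-1],[-0.3,0.1,4.2,0,-0.8,0,-1],[-0.3,0.1,4.2,0,-0.8,0,-1]]]' 
python3 - <<'E'
from h import *
goto([.528,.3045,.213],np.radians(201))
snap("scene","s13.png",(230,140,310,200),10)
E
```

```text
time: 9.65
tool_pos: [0.5256, 0.3039, 0.2138]
tool_rot: [-3.141, -0.001, -2.777]
contact_force: [-0.1, 0.2, -0.2]
opening: 0.0004
shift [-0.24 -0.03  0.08] rot [-0.05 -0.05 -0.11]  now [0.5256 0.3039 0.2138] [-3.141e+00 -1.000e-03 -2.777e+00] open 0.0004 F [-0.1  0.2 -0.2] q [ 0.4   0.5   1.28 -0.    1.36 -1.54] t 9.65
```

View pics/s13.png

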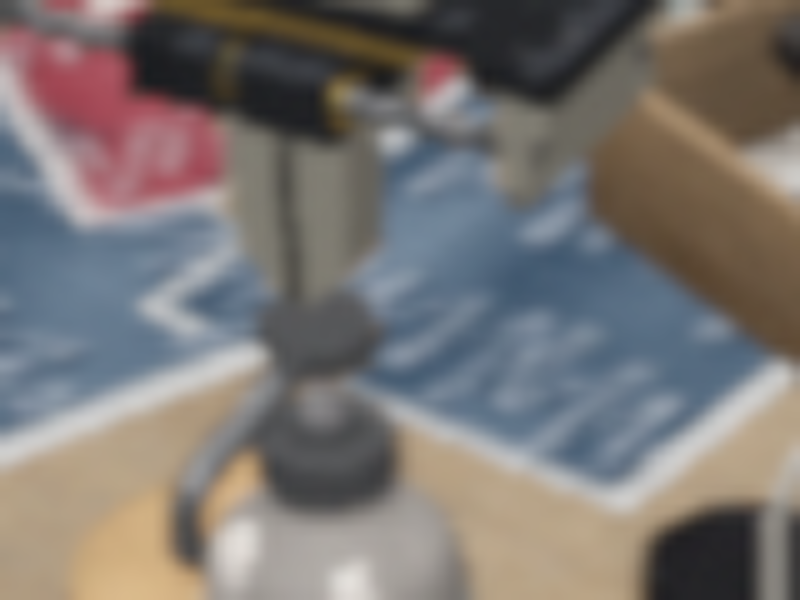

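```bash

python3 -m creep '[[[-0.3,0,0,0,0,0,-1],[-0.3,0,0.2,0,0,0,-1],[-0.3,0,0.4,0,0,0,-1]]]' 
python3 -m creep '[[[0,0,0.2,0,0,0,-1],[0,0,0.4,0,0,0,-1]]]' 
python3 -m creep '[[[0,0,0.2,0,0,0,-1],[0,0,0.3,0,0,0,-1]]]' 
python3 - <<'E'
from h import *
goto([.528,.3045,.213],np.radians(201))
E
```

```text
time: 10.0
tool_pos: [0.5294, 0.3054, 0.2113]
tool_rot: [-3.141, 0.002, -2.777]
contact_force: [-0.2, -0.0, 0.1]
opening: 0.0009
time: 10.2
tool_pos: [0.5295, 0.3054, 0.2072]
tool_rot: [-3.141, 0.003, -2.777]
contact_force: [-0.2, -0.4, -0.4]
opening: 0.0004
time: 10.4
tool_pos: [0.5294, 0.3053, 0.2039]
tool_rot: [-3.141, 0.002, -2.777]
contact_force: [-0.2, -0.1, -0.3]
opening: 0.0003
shift [ 0.16 -0.03 -0.91] rot [-0.04  0.12 -0.12]  now [0.5294 0.3053 0.2039] [-3.141e+00  2.000e-03 -2.777e+00] open 0.0003 F [-0.2 -0.1 -0.3] q [ 0.4   0.51  1.29 -0.    1.34 -1.54] t 10.4
```

```bash

python3 -m creep '[[[0,0,0.2,0,0,0,-1],[0,0,0.3,0,0,0,-1]]]' 
python3 -m creep '[[[0,0,0.2,0,0,0,-1],[0,0,0.3,0,0,0,-1]]]' 
python3 - <<'E'
from h import *
snap("scene","s14.png",(230,140,310,200),10)
E
```

```text
time: 10.6
tool_pos: [0.5295, 0.3054, 0.2008]
tool_rot: [-3.141, 0.002, -2.777]
contact_force: [-0.8, 0.8, 1.9]
opening: 0.0003
time: 10.8
tool_pos: [0.5295, 0.3054, 0.198]
tool_rot: [-3.141, 0.003, -2.777]
contact_force: [-0.6, -0.4, 3.0]
opening: 0.0006
```

View pics/s14.png

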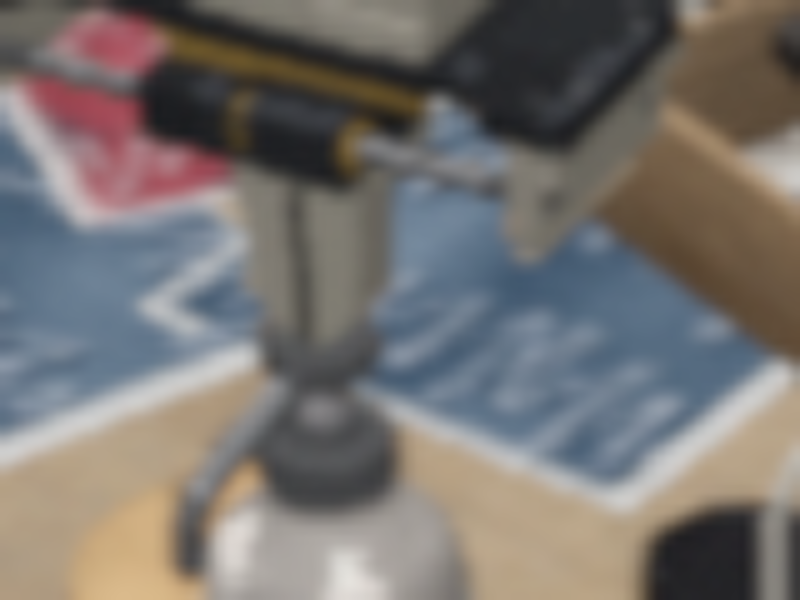

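Contact came at TCP z ≈ 0.202. Now I press on to the stop.

```bash

python3 -m creep '[[[0,0,0.3,0,0,0,-1],[0,0,0.6,0,0,0,-1],[0,0,0.8,0,0,0,-1]]]' 
python3 -m creep '[[[0,0,0.15,0,0,0,-1],[0,0,0.25,0,0,0,-1]]]' 
python3 -m creep '[[[0,0,0.1,0,0,0,-1],[0,0,0.1,0,0,0,-1]]]' 
```

```text
time: 11.15
tool_pos: [0.5296, 0.3054, 0.1898]
tool_rot: [-3.141, 0.003, -2.777]
contact_force: [-1.8, 0.4, 4.6]
opening: -0.0001
time: 11.35
tool_pos: [0.5297, 0.3054, 0.1879]
tool_rot: [-3.141, 0.003, -2.777]
contact_force: [-3.8, -2.3, 11.4]
opening: -0.0001
time: 11.55
tool_pos: [0.5297, 0.3054, 0.1879]
tool_rot: [-3.141, 0.004, -2.777]
contact_force: [-3.4, -2.3, 8.9]
opening: 0.0006
```

```bash

python3 -m creep '[[[0,0,-0.8,0,0,0,-1],[0,0,-1.6,0,0,0,-1],[0,0,-2.3,0,0,0,-1],[0,0,-2.3,0,0,0,-1],[0,0,-2.3,0,0,0,-1],[0,0,-2.3,0,0,0,-1],[0,0,-2.3,0,0,0,-1]]]'
python3 - <<'E'
from h import *
snap("scene","s15.png",(170,140,310,260),5.5)
E
```

```text
time: 12.25
tool_pos: [0.5293, 0.3053, 0.2104]
tool_rot: [-3.141, 0.003, -2.777]
contact_force: [0.7, -0.6, -0.1]
opening: 0.0002
```

View pics/s15.png

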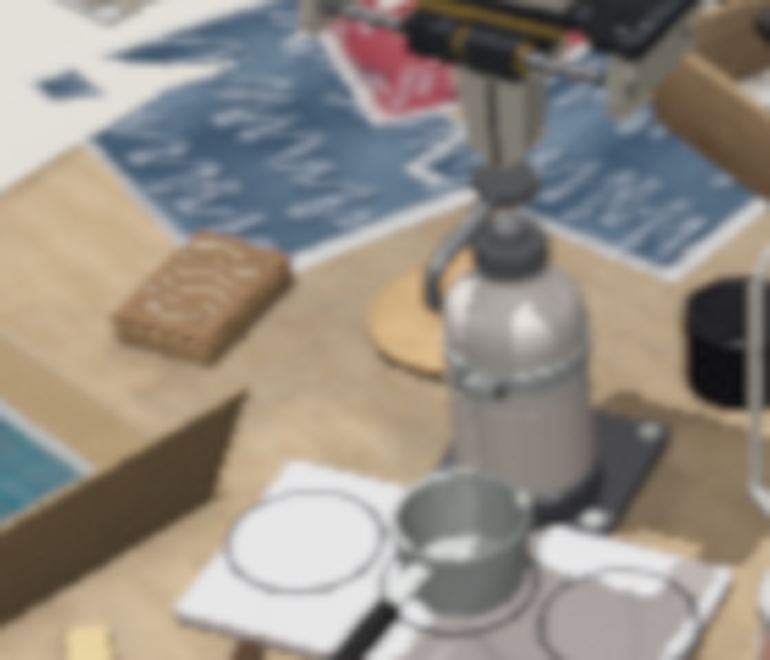

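The head is up again and the pan hasn't moved. Second stroke.

```bash

python3 -m creep '[[[0,0,0.5,0,0,0,-1],[0,0,0.9,0,0,0,-1],[0,0,1.3,0,0,0,-1],[0,0,1.7,0,0,0,-1],[0,0,2.0,0,0,0,-1],[0,0,2.2,0,0,0,-1]]]'
python3 -m creep '[[[0,0,0.15,0,0,0,-1],[0,0,0.15,0,0,0,-1]]]'
python3 -m creep '[[[0,0,-0.8,0,0,0,-1],[0,0,-1.6,0,0,0,-1],[0,0,-2.3,0,0,0,-1],[0,0,-2.3,0,0,0,-1],[0,0,-2.3,0,0,0,-1],[0,0,-2.3,0,0,0,-1],[0,0,-3,0,0,0,-1],[0,0,-7,0,0,0,-1]]]'
```

```text
time: 12.9
tool_pos: [0.5294, 0.3053, 0.1886]
tool_rot: [-3.141, 0.004, -2.777]
contact_force: [-1.6, -1.4, 5.5]
opening: 0.0002
time: 13.1
tool_pos: [0.5294, 0.3053, 0.1879]
tool_rot: [-3.141, 0.004, -2.777]
contact_force: [-2.7, -1.1, 7.3]
opening: 0.0005
time: 13.9
tool_pos: [0.527, 0.3043, 0.2538]
tool_rot: [-3.14, -0.006, -2.777]
contact_force: [-0.5, -0.1, -0.1]
opening: 0.0002
```

```bash

python3 - <<'E'
from h import *
goto([.3505,.228,.24],np.radians(201))
snap("scene","s16.png",(170,140,310,260),5.5)
E
```

```text
shift [19.2  -0.84  1.5 ] rot [-0.06 -0.35 -0.11]  now [0.527  0.3043 0.2538] [-3.14  -0.006 -2.777] open 0.0002 F [-0.5 -0.1 -0.1] q [ 0.4   0.48  1.2  -0.    1.47 -1.54] t 13.9
```

```bash

python3 -m creep '[[[5,0,0,0,0,0,-1],[10,-0.4,0,0,0,0,-1],[15,-0.4,0,0,0,0,-0.1],[18.2,-0.8,0,0,-0.3,0,-0.1],[18.3,-0.8,0,0,-0.3,0,-0.1],[18.3,-0.8,0,0,-0.3,0,-0.1],[18.3,-0.8,0,0,-0.3,0,-0.1]]]'
python3 - <<'E'
from h import *
goto([.3595,.2316,.0267],np.radians(201))
snap("scene","s16.png",(170,140,310,260),5.5)
snap("wrist","w16.png",(160,200,480,400),2)
E
```

```text
time: 14.65
tool_pos: [0.3634, 0.2335, 0.2629]
tool_rot: [-3.141, 0.017, -2.777]
contact_force: [-0.2, 1.4, 0.5]
opening: 0.0362
shift [ 8.400e-01 -2.000e-02  2.361e+01] rot [-0.04  0.98 -0.12]  now [0.3634 0.2335 0.2629] [-3.141  0.017 -2.777] open 0.0362 F [-0.2  1.4  0.5] q [ 0.39  0.12  1.68 -0.    1.32 -1.54] t 14.65
```

View pics/s16.png

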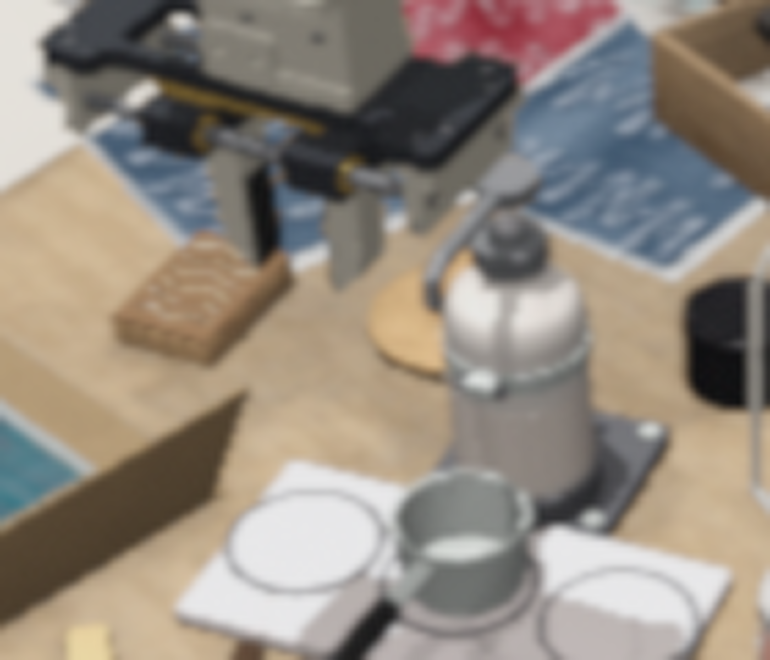

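View pics/w16.png

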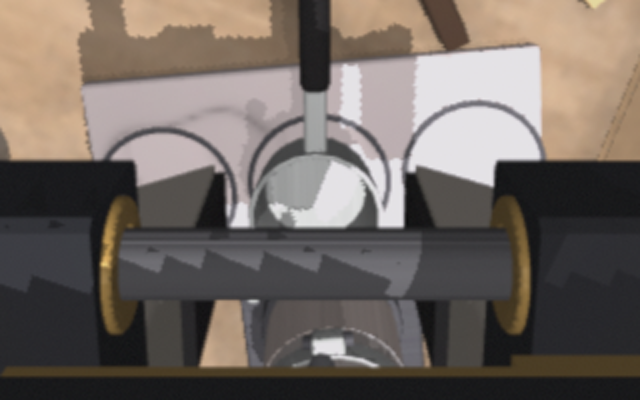

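```bash

python3 -m creep '[[[0.8,0,4,0,1,0,-0.1],[0.8,0,8,0,1,0,-0.1],[0.8,0,13,0,1,0,-0.1],[0.8,0,17,0,1,0,-0.1],[0.8,0,17.5,0,1,0,-0.1],[0.8,0,17.5,0,1,0,-0.1]]]'
python3 - <<'E'
from h import *
goto([.3595,.2316,.0267],np.radians(201))
snap("wrist","w17.png",(160,200,480,400),2)
E
```

```text
time: 15.35
tool_pos: [0.3586, 0.2315, 0.0868]
tool_rot: [-3.141, -0.004, -2.777]
contact_force: [0.7, -0.4, 1.4]
opening: 0.0413
shift [-0.11 -0.02  6.01] rot [-0.04 -0.24 -0.12]  now [0.3586 0.2315 0.0868] [-3.141 -0.004 -2.777] open 0.0413 F [ 0.7 -0.4  1.4] q [ 0.39  0.33  1.95 -0.    0.86 -1.54] t 15.35
```

View pics/w17.png

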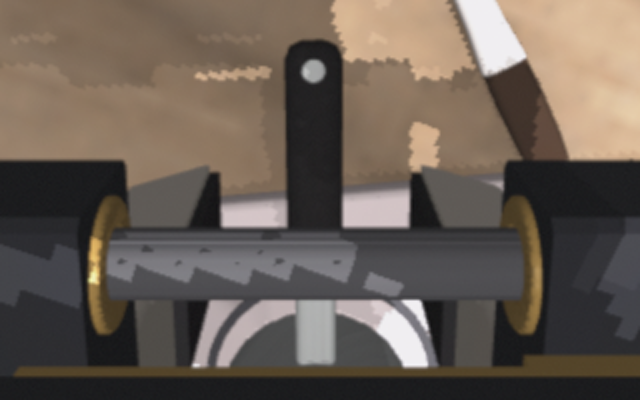

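```bash

python3 -m creep '[[[-0.1,0,2,0,-0.2,0,-0.1],[-0.1,0,4.5,0,-0.2,0,-0.1],[-0.2,0,5.8,0,-0.4,0,-0.1],[-0.2,0,5.9,0,-0.4,0,-0.1]]]'
python3 -m creep '[[[0,0,0,0,0,0,-0.6],[0,0,0,0,0,0,-1],[0,0,0,0,0,0,-1],[0,0,0,0,0,0,-1],[0,0,0,0,0,0,-1]]]' 15
python3 - <<'E'
from h import *
p,R,s=tcp()
goto(p+np.array([.0395,-.081,0]),np.radians(201))
S=lambda u,v:(u/5.5+170,v/5.5+140)
print("rim",ray("scene",*S(465,512),.057)," ring a",ray("scene",*S(305,540),.012))
E
```

```text
time: 15.8
tool_pos: [0.3623, 0.233, 0.0298]
tool_rot: [-3.141, 0.007, -2.777]
contact_force: [1.1, -0.3, 0.2]
opening: 0.0416
time: 16.3
tool_pos: [0.3627, 0.2332, 0.0303]
tool_rot: [-3.141, 0.009, -2.777]
contact_force: [-0.3, 1.0, 1.9]
opening: 0.0157
shift [-0.8  -8.98  0.01] rot [-0.03  0.49 -0.12]  now [0.3627 0.2332 0.0303] [-3.141  0.009 -2.777] open 0.0157 F [-0.3  1.   1.9] q [ 0.39  0.44  2.01 -0.    0.69 -1.54] t 16.3
rim [0.45981092 0.26833009 0.057     ]  ring a [0.41438214 0.35151575 0.012     ]
```

```bash

python3 -m creep '[[[0,-0.5,0,0,0,0,-1],[-0.1,-1.3,0,0,0,0,-1],[-0.1,-2.1,0,0,0,0,-1],[-0.2,-2.9,0,0,0,0,-1],[-0.25,-3.7,0,0,0,0,-1],[-0.25,-4.3,0,0,0,0,-1],[-0.25,-4.4,0,0,0,0,-1]]]' 
python3 -m creep '[[[0,-0.5,0,0,0,0,-1],[-0.1,-1.3,0,0,0,0,-1],[-0.1,-2.1,0,0,0,0,-1],[-0.2,-2.9,0,0,0,0,-1],[-0.25,-3.7,0,0,0,0,-1],[-0.25,-4.3,0,0,0,0,-1],[-0.25,-4.4,0,0,0,0,-1]]]' 
python3 - <<'E'
from h import *
goto([.3987,.1527,.03],np.radians(201))
snap("scene","s18.png",(210,190,330,280),6.5)
snap("top","t18.png",(180,200,340,320),5)
E
```

```text
time: 17.0
tool_pos: [0.3811, 0.1922, 0.0303]
tool_rot: [-3.141, 0.009, -2.778]
contact_force: [-0.2, 2.1, 1.5]
opening: 0.0156
time: 17.7
tool_pos: [0.3995, 0.1513, 0.0304]
tool_rot: [-3.141, 0.009, -2.779]
contact_force: [-0.5, 1.4, 1.0]
opening: 0.016
shift [0.03 0.16 0.04] rot [-0.04  0.51 -0.25]  now [0.3995 0.1513 0.0304] [-3.141  0.009 -2.779] open 0.016 F [-0.5  1.4  1. ] q [ 0.18  0.43  2.02  0.    0.68 -1.75] t 17.7
```

View pics/s18.png

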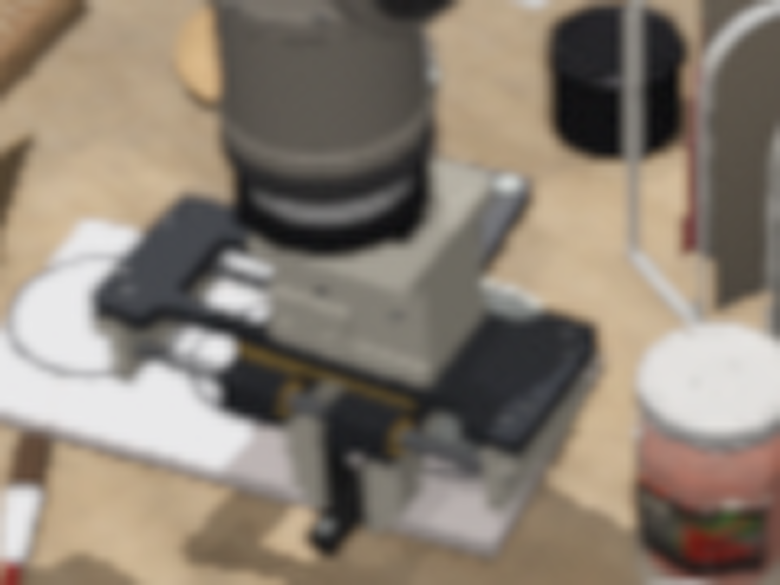

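View pics/t18.png

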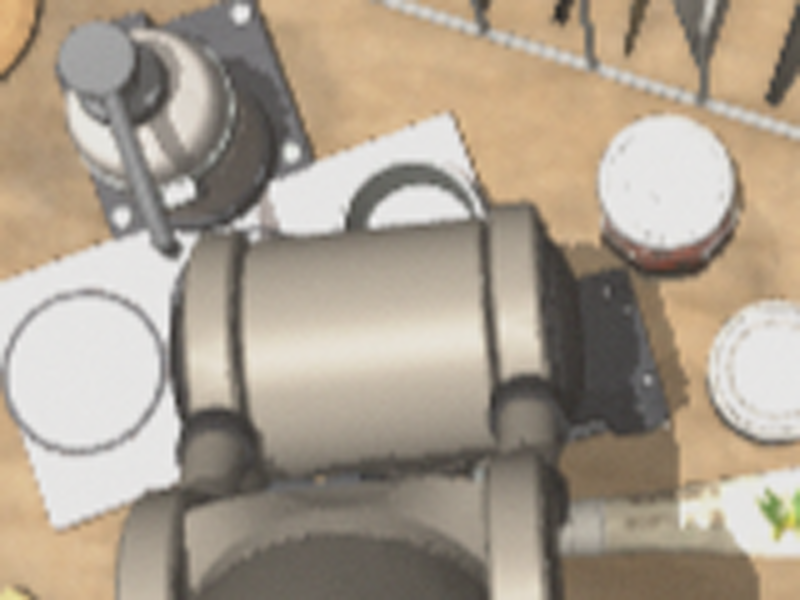

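```bash

python3 - <<'E'
from h import *
for c in [(.4912,.1876),(.485,.1876),(.497,.1876)]:
    print(c,[ (proj("top",(c[0]+.036*np.cos(a),c[1]+.036*np.sin(a),.057))-[180,200])*5 for a in (0,np.pi/2,-np.pi/2)])
E
```

```text
(0.4912, 0.1876) [array([412.31135031, 152.9627585 ]), array([332.1580942 , 218.70057814]), array([477.64367354, 229.77391502])]
(0.485, 0.1876) [array([411.03630953, 165.1682843 ]), array([330.7805115 , 231.06118945]), array([476.43633398, 242.15946169])]
(0.497, 0.1876) [array([413.50143383, 141.57049919]), array([333.44386869, 207.16373272]), array([478.77054818, 218.21382131])]
```

```bash

python3 -m creep '[[[-0.15,0.05,0,0,0,0,-1],[-0.25,0.1,0,0,0,0,-1],[-0.25,0.1,0,0,0,0,-0.8],[-0.25,0.1,0,0,0,0,-0.4],[-0.25,0.1,0,0,0,0,-0.1],[-0.25,0.1,0,0,0,0,-0.1],[-0.25,0.1,0,0,0,0,-0.1]]]' 
python3 -m creep '[[[0,0,-1,0,0,0,-0.1],[0,0,-4,0,0,0,-0.1],[0,0,-8,0,0,0,0.3],[4,0,-13,0,0,0,0.5],[4,0,-18,0,0,0,1],[4,0,-19,0,0,0,1],[4,0,-19,0,0,0,1]]]' 
python3 - <<'E'
from h import *
goto([.3987,.1527,.03],np.radians(201))
snap("scene","s19.png",(180,190,340,310),5)
snap("top","t19.png",(180,200,340,320),5)
E
```

```text
time: 18.5
tool_pos: [0.4015, 0.1536, 0.0304]
tool_rot: [-3.141, 0.009, -2.779]
contact_force: [0.9, -0.1, 0.6]
opening: 0.0404
time: 19.2
tool_pos: [0.3638, 0.1391, 0.2239]
tool_rot: [-3.139, 0.017, -2.779]
contact_force: [0.3, -0.0, -0.5]
opening: 0.077
shift [-3.41  0.08 19.45] rot [-0.14  1.   -0.22]  now [0.3638 0.1391 0.2239] [-3.139  0.017 -2.779] open 0.077 F [ 0.3 -0.  -0.5] q [ 0.17  0.07  1.85  0.    1.2  -1.77] t 19.2
```

View pics/s19.png

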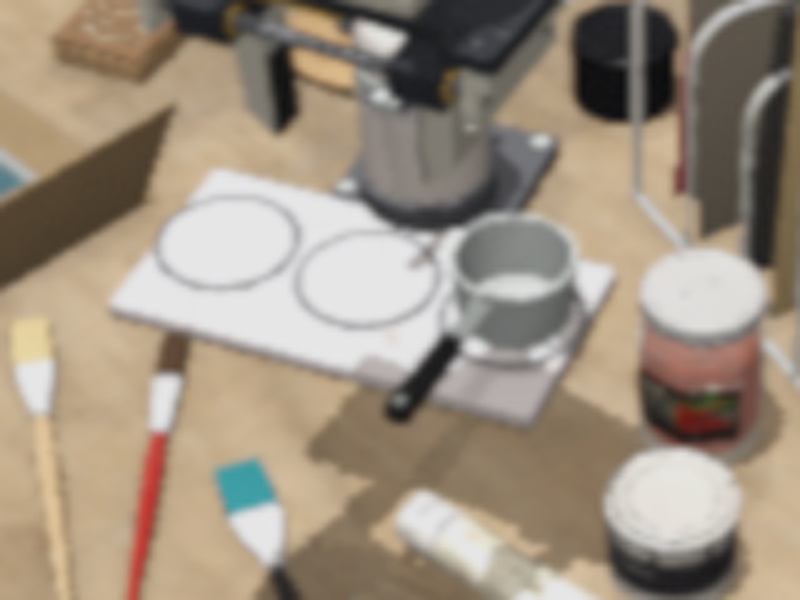

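View pics/t19.png

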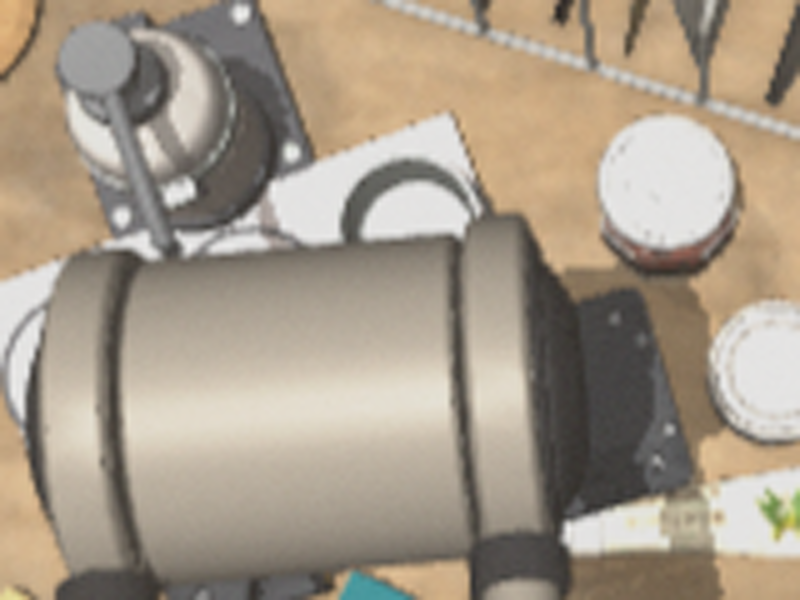

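The scene view shows the pan inside the far ring and the other two rings empty. Now I locate the tall things and the carrier.

```bash

python3 - <<'E'
from h import *
print("jar",ray("top",313.4,236.4,.102),ray("scene",320.4,248.4,.102))
print("bottle",ray("top",370.7,237.7,.115),ray("scene",360,271.7,.112))
snap("scene","s20.png",(290,220,550,420),3)
snap("top","t20.png",(320,160,560,320),3.3)
E
```

```text
jar [0.51335255 0.05959798 0.102     ] [0.51528065 0.06063112 0.102     ]
bottle [ 0.51799013 -0.07443177  0.115     ] [ 0.51894172 -0.07394953  0.112     ]
```

View pics/s20.png

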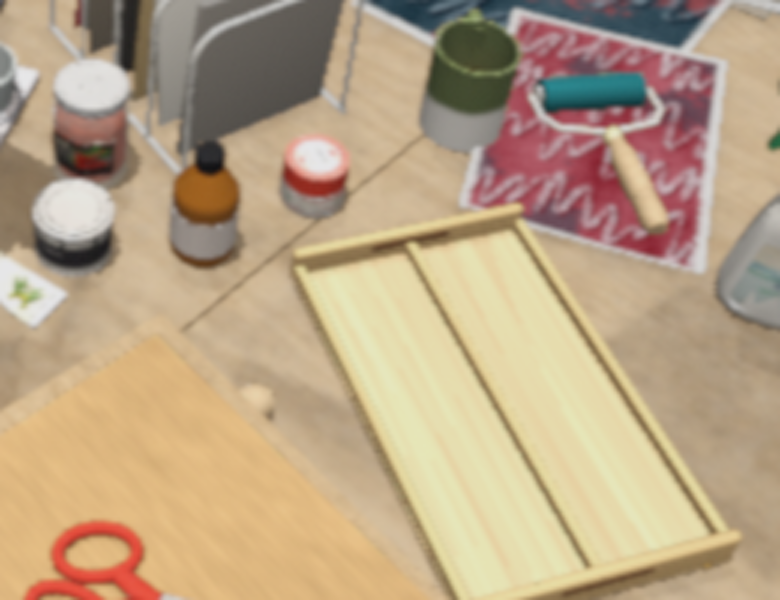

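View pics/t20.png

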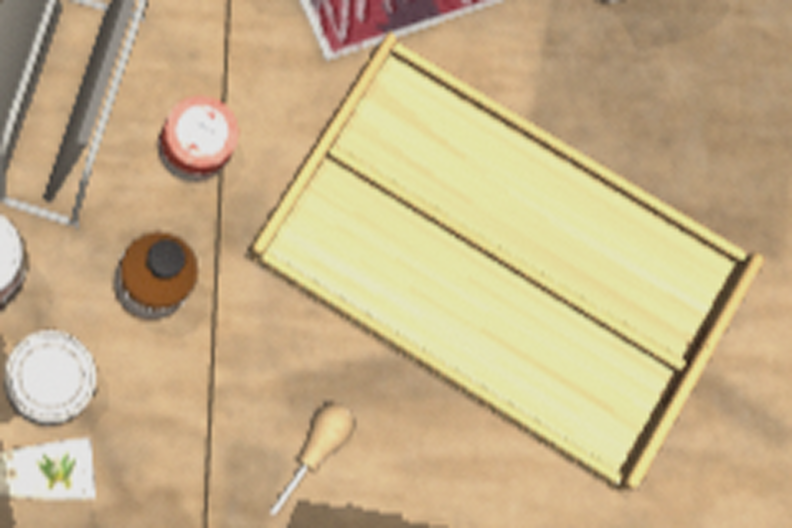

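```bash

python3 - <<'E'
from h import *
P=[ray("top",u/3.3+320,v/3.3+160,.034)[:2] for u,v in [(388,37),(253,250),(632,485),(757,257)]]
P=np.array(P);print(P.round(4)); 
S=np.array([ray("scene",u/3+290,v/3+220,.034)[:2] for u,v in [(522,208),(297,258),(738,537)]]);print(S.round(4))
rect=cv2.minAreaRect(P.astype(np.float32));print(rect)
c=P.mean(0); y=(P[0]-P[3]+P[1]-P[2]);y/=np.linalg.norm(y); x=np.array([y[1],-y[0]])
print(c,x,y,np.degrees(np.arctan2(x[1],x[0])),np.linalg.norm(P[0]-P[1]),np.linalg.norm(P[0]-P[3]))
# rail centre ends at z=.022
r=[ray("top",u/3.3+320,v/3.3+160,.022)[:2] for u,v in [(330,153),(683,367)]];print("rail mid",np.mean(r,0),r)
print("tin",ray("top",(52/3.3)+320,376/3.3+160,.05),ray("scene",75/3+290,213/3+220,.05))
print("pot",ray("top",(202/3.3)+320,133/3.3+160,.05),ray("scene",316/3+290,158/3+220,.05))
E
```

```text
[[ 0.7247 -0.2485]
 [ 0.5447 -0.1487]
 [ 0.3887 -0.4358]
 [ 0.5689 -0.5338]]
[[ 0.7291 -0.2547]
 [ 0.5438 -0.1564]
 [ 0.5699 -0.5378]]
((0.557036280632019, -0.3413965106010437), (0.3267199993133545, 0.2057369351387024), 61.466304779052734)
[ 0.55674436 -0.34170613] [ 0.87821825 -0.47826008] [0.47826008 0.87821825] -28.571826677709574 0.20574353168262197 0.3250745408265629
rail mid [ 0.55561377 -0.34460721] [array([ 0.62965434, -0.20810028]), array([ 0.48157319, -0.48111414])]
tin [ 0.43455319 -0.00114858  0.05      ] [ 0.43473284 -0.00345277  0.05      ]
pot [ 0.62986012 -0.10334823  0.05      ] [ 0.63293179 -0.10194282  0.05      ]
```

```bash

python3 - <<'E'
from h import *
goto([.5185,-.0742,.17],np.radians(80))
for u,v in [(290,60),(415,100),(548,140),(595,0)]:
    print([ray("top",u/3+160,v/3+180,z)[:2].round(3) for z in (0,.1)])
E
```

```text
shift [ -7.08 -25.47   4.95] rot [ -0.22   0.35 -59.23]  now [0.3616 0.1387 0.219 ] [-3.141  0.007 -2.779] open 0.0904 F [-0.5 -0.1 -0.6] q [ 0.17  0.08  1.86  0.    1.2  -1.77] t 19.4
[array([0.62 , 0.219]), array([0.593, 0.203])]
[array([0.592, 0.106]), array([0.567, 0.1  ])]
[array([ 0.565, -0.013]), array([ 0.543, -0.008])]
[array([ 0.696, -0.046]), array([ 0.662, -0.039])]
```

```bash

python3 -m creep '[[[-1,-3,0,0,0,8,1],[-2,-8,0,0,0,16,1],[-3,-12,1,0,0,24,1],[-5,-17,1,0,0,32,1],[-6,-22,1,0,0,40,1],[-7.1,-25.4,1,0,0,48,1],[-7.1,-25.4,1,0,0,56,1],[-7.1,-25.4,1,0,0,60,1]]]'
python3 - <<'E'
from h import *
p,R,s=tcp(); sh=R.T@(np.array([.5185,-.0742,.17])-p)*100
print(sh.round(2),s["tool_rot"],s["qpos"].round(2))
E
```

```text
time: 20.2
tool_pos: [0.5179, -0.0746, 0.2068]
tool_rot: [3.138, -0.001, 2.45]
contact_force: [0.7, 0.3, 0.1]
opening: 0.0917
[-0.02  0.05  3.68] [ 3.13755147e+00 -8.07202943e-04  2.44994688e+00] [-0.29  0.34  1.54  0.    1.25 -1.17]
```

```bash

python3 -m creep '[[[0,0,0,0,0,8,1],[0,0,1,0,0,16,1],[0,0,2,0,0,24,1],[0,0,3,0,0,32,1],[0,0,3.5,0,0,40,1],[0,0,3.5,0,0,48,1],[0,0,3.5,0,0,56,1],[0,0,3.5,0,0,60,1]]]'
python3 - <<'E'
from h import *
goto([.5185,-.0742,.045],np.radians(80))
print(look("wrist","ink_bottle_mid"))
snap("wrist","w21.png")
print(proj("wrist",(.5185,-.0742,.115)),proj("wrist",(.5185,-.0742,.07)))
snap("scene","s21.png",(270,150,430,310),3.7)
E
```

```text
time: 21.0
tool_pos: [0.5172, -0.0742, 0.1698]
tool_rot: [-3.139, -0.004, 1.398]
contact_force: [0.4, 0.3, -0.3]
opening: 0.092
shift [-0.03  0.16 12.48] rot [-0.15 -0.25  0.09]  now [ 0.5172 -0.0742  0.1698] [-3.139 -0.004  1.398] open 0.092 F [ 0.4  0.3 -0.3] q [-0.29  0.38  1.6   0.    1.17 -0.12] t 21.0
[]
[317.50761053 262.85587664] [317.48541138 245.7506455 ]
```

View pics/w21.png

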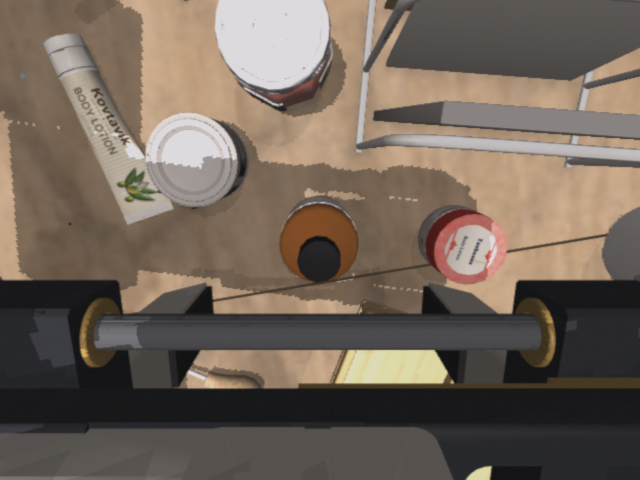

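View pics/s21.png

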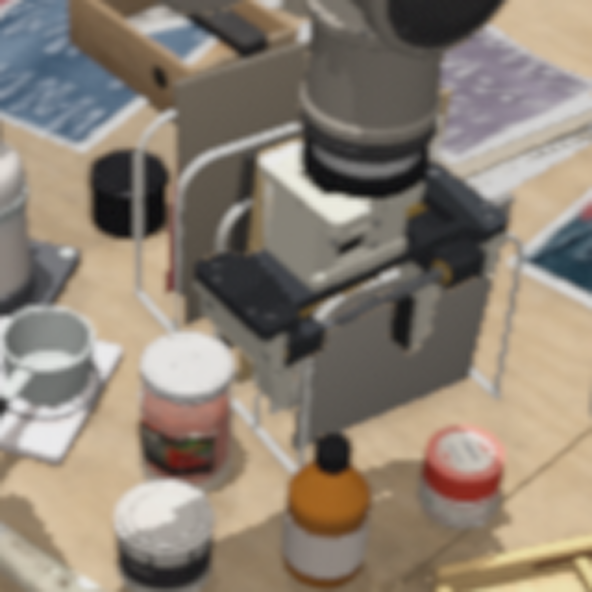

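```bash

python3 -m creep '[[[0,0.15,3,0,0,0,1],[0,0.15,6,0,0,0,1],[0,0.15,9,0,0,0,1],[0,0.15,9.5,0,0,0,1],[0,0.15,9.5,0,0,0,1]]]'
python3 - <<'E'
from h import *
goto([.5185,-.0742,.046],np.radians(80))
snap("scene","s22.png",(300,170,430,300),4.5)
E
```

```text
time: 21.65
tool_pos: [0.5182, -0.074, 0.0745]
tool_rot: [-3.137, -0.005, 1.406]
contact_force: [0.2, -0.6, 0.0]
opening: 0.0917
shift [-0.03  0.05  2.85] rot [-0.25 -0.26  0.53]  now [ 0.5182 -0.074   0.0745] [-3.137 -0.005  1.406] open 0.0917 F [ 0.2 -0.6  0. ] q [-0.29  0.5   1.71  0.    0.94 -0.13] t 21.65
```

View pics/s22.png

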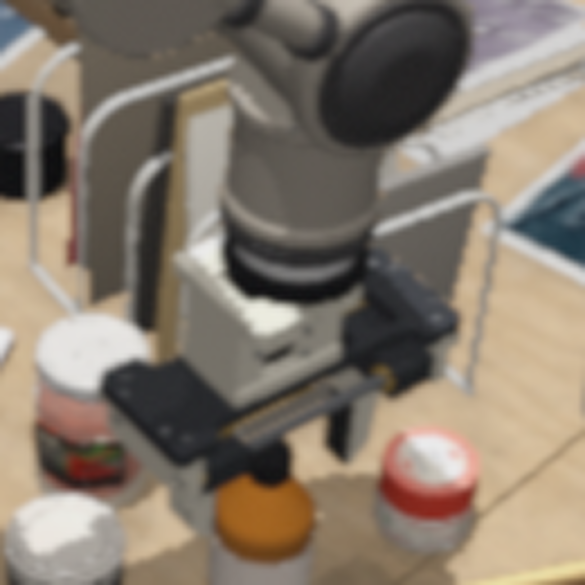

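```bash

python3 -m creep '[[[0,0,0.8,0,0,0,1],[0,0,1.4,0,0,0,1],[0,0,1.4,0,0,0,1]]]'
python3 -m creep '[[[0,0,0.4,0,0,0,1],[0,0,0.8,0,0,0,1],[0,0,0.8,0,0,0,1]]]'
python3 - <<'E'
from h import *
goto([.5185,-.0742,.046],np.radians(80))
snap("scene","s23.png",(300,170,430,300),4.5)
E
```

```text
time: 22.0
tool_pos: [0.5188, -0.0741, 0.0614]
tool_rot: [-3.139, -0.004, 1.405]
contact_force: [-0.8, 0.1, 0.0]
opening: 0.0918
time: 22.3
tool_pos: [0.5185, -0.0739, 0.0529]
tool_rot: [-3.138, -0.004, 1.405]
contact_force: [-0.6, 0.2, 0.6]
opening: 0.0917
shift [-0.03  0.01  0.69] rot [-0.18 -0.25  0.53]  now [ 0.5185 -0.0739  0.0529] [-3.138 -0.004  1.405] open 0.0917 F [-0.6  0.2  0.6] q [-0.29  0.53  1.73  0.01  0.89 -0.13] t 22.3
```

View pics/s23.png

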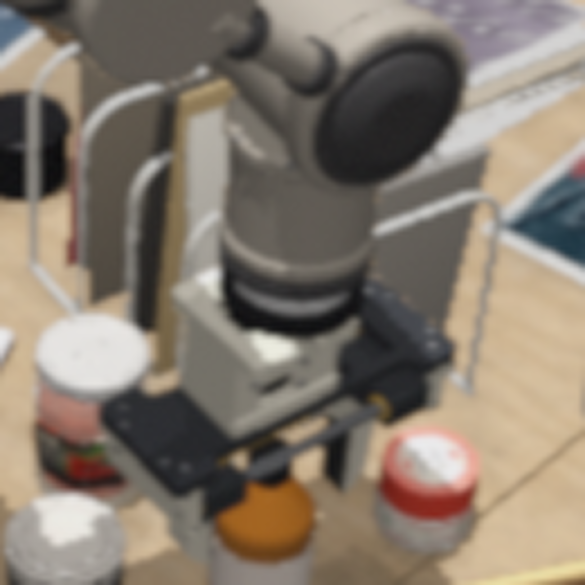

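```bash

python3 -m creep '[[[0,0,0.3,0,0,0,1],[0,0,0.5,0,0,0,1],[0,0,0.5,0,0,0,0.5],[0,0,0.5,0,0,0,0],[0,0,0.5,0,0,0,-0.5],[0,0,0.5,0,0,0,-1],[0,0,0.5,0,0,0,-1]]]' 30
python3 -m creep '[[[0,0,0,0,0,0,-1],[0,0,0,0,0,0,-1]]]'
python3 - <<'E'
from h import *
goto([.5185,-.0742,.046],np.radians(80))
snap("scene","s24.png",(300,170,430,300),4.5)
E
```

```text
time: 23.05
tool_pos: [0.5185, -0.0739, 0.0482]
tool_rot: [-3.139, -0.004, 1.405]
contact_force: [-1.3, 0.7, 1.0]
opening: 0.0568
time: 23.25
tool_pos: [0.5185, -0.0739, 0.0483]
tool_rot: [-3.139, -0.004, 1.405]
contact_force: [0.4, 0.4, 0.5]
opening: 0.0567
shift [-0.03  0.01  0.22] rot [-0.17 -0.25  0.53]  now [ 0.5185 -0.0739  0.0483] [-3.139 -0.004  1.405] open 0.0567 F [0.4 0.4 0.5] q [-0.29  0.54  1.73  0.01  0.87 -0.13] t 23.25
```

View pics/s24.png

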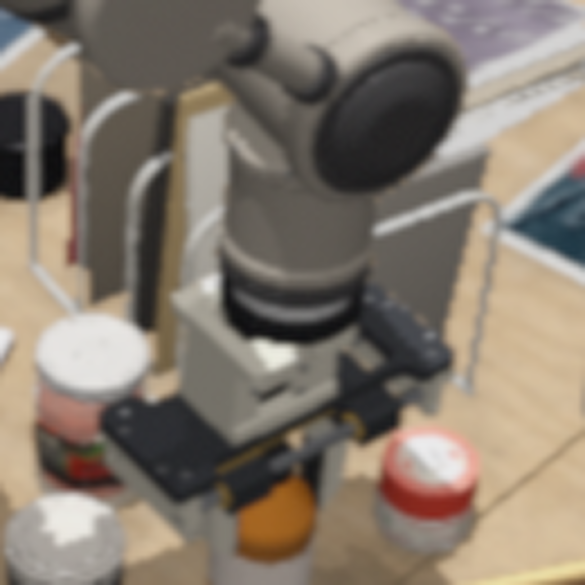

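```bash

python3 -m creep '[[[0,0,-1,0,0,0,-1],[0,0,-3,0,0,0,-1],[0,0,-5,0,0,0,-1],[0,0,-7,0,0,0,-1],[0,0,-8,0,0,0,-1]]]' 40
python3 - <<'E'
from h import *
goto([.568,-.430,.062],np.radians(80))
snap("scene","s25.png",(270,150,430,310),3.7)
E
```

```text
time: 23.8
tool_pos: [0.5193, -0.0745, 0.1303]
tool_rot: [-3.141, -0.004, 1.406]
contact_force: [0.7, -0.5, -2.7]
opening: 0.0568
shift [-34.29  10.65   6.68] rot [-0.03 -0.23  0.53]  now [ 0.5193 -0.0745  0.1303] [-3.141 -0.004  1.406] open 0.0568 F [ 0.7 -0.5 -2.7] q [-0.29  0.43  1.65  0.    1.07 -0.13] t 23.8
```

View pics/s25.png

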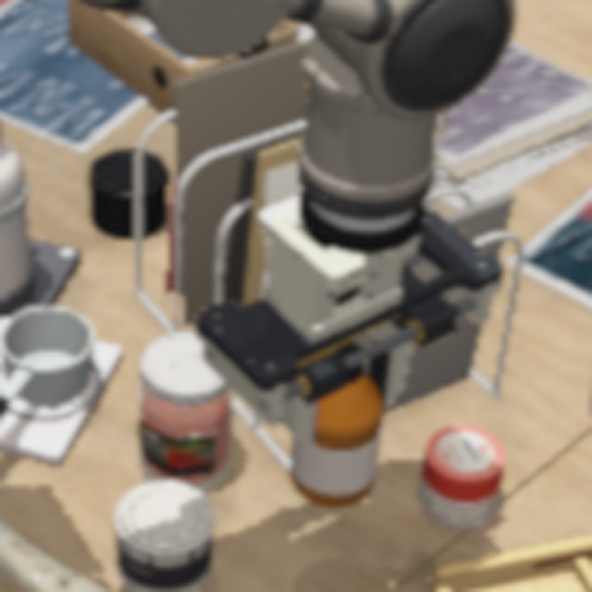

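```bash

python3 -m creep '[[[-3,1,0,0,0,0,-1],[-7,2,0,0,0,0,-1],[-11,3.5,0,0,0,0,-1],[-15,5,0,0,0,0,-1],[-19,6,0,0,0,0,-1],[-23,7.2,0,0,0,0,-1],[-27,8.4,0,0,0,0,-1],[-30.5,9.5,0,0,0,0,-1]]]'
python3 -m creep '[[[-2,0.7,0,0,0,0,-1],[-3.8,1.2,0,0,0,0,-1],[-3.8,1.2,0,0,0,0,-1],[-3.8,1.2,0,0,0,0,-1],[-3.8,1.2,0,0,0,0,-1]]]'
python3 - <<'E'
from h import *
goto([.568,-.430,.0565],np.radians(80))
snap("scene","s26.png",(370,220,570,400),3.3)
snap("top","t26.png",(370,140,570,320),3.3)
E
```

```text
time: 24.65
tool_pos: [0.5628, -0.393, 0.1288]
tool_rot: [-3.141, -0.005, 1.405]
contact_force: [-0.8, 0.5, -2.2]
opening: 0.0565
time: 25.15
tool_pos: [0.5683, -0.4312, 0.128]
tool_rot: [-3.14, -0.006, 1.406]
contact_force: [0.1, -0.1, -1.7]
opening: 0.056
shift [ 0.07 -0.03  7.15] rot [-0.09 -0.33  0.53]  now [ 0.5683 -0.4312  0.128 ] [-3.14  -0.006  1.406] open 0.056 F [ 0.1 -0.1 -1.7] q [-0.76  0.77  1.03  0.    1.35 -0.59] t 25.15
```

View pics/s26.png

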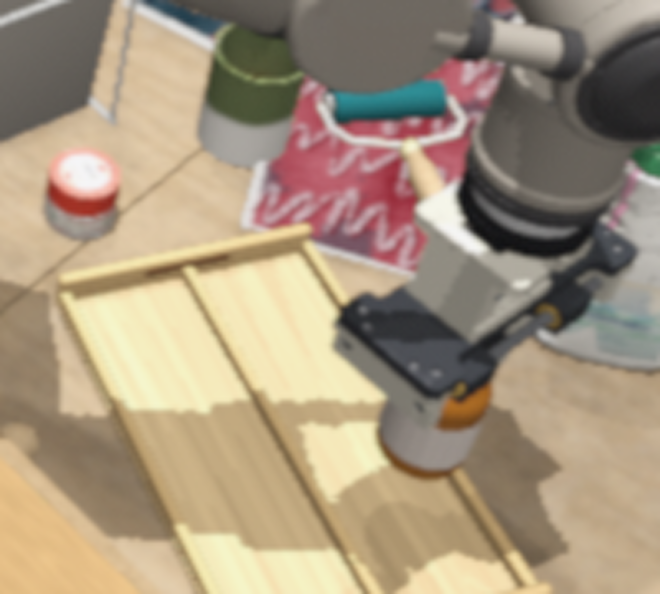

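View pics/t26.png

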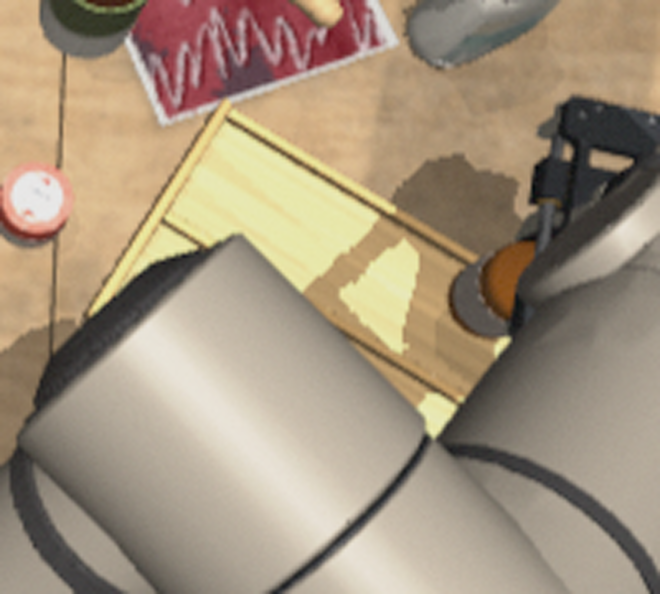

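```bash

python3 -m creep '[[[0,0,2,0,0,0,-1],[0,0,4,0,0,0,-1],[0,0,6,0,0,0,-1],[0,0,6.5,0,0,0,-1],[0,0,6.5,0,0,0,-1]]]'
python3 - <<'E'
from h import *
goto([.568,-.430,.0565],np.radians(80))
snap("scene","s27.png",(370,220,570,400),3.3)
E
```

```text
time: 25.75
tool_pos: [0.5684, -0.4301, 0.0631]
tool_rot: [-3.14, -0.006, 1.407]
contact_force: [0.3, 0.1, -2.5]
opening: 0.0569
shift [ 0.   -0.04  0.66] rot [-0.12 -0.34  0.59]  now [ 0.5684 -0.4301  0.0631] [-3.14  -0.006  1.407] open 0.0569 F [ 0.3  0.1 -2.5] q [-0.76  0.82  1.1   0.    1.22 -0.59] t 25.75
```

View pics/s27.png

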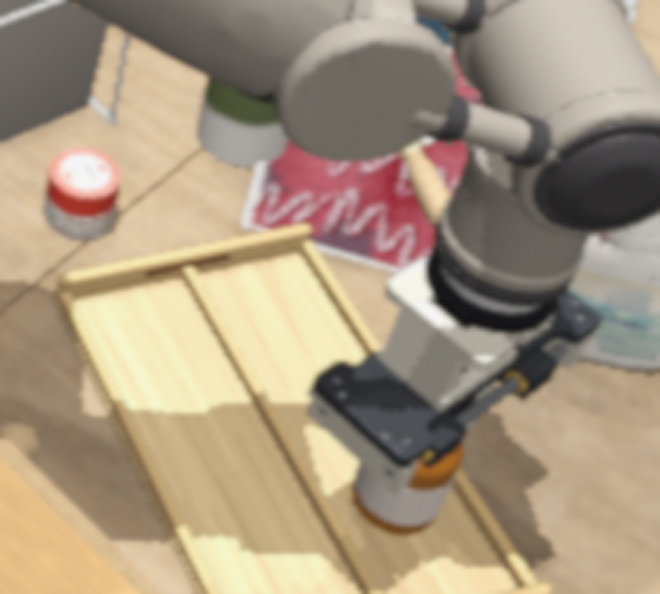

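```bash

python3 -m creep '[[[0,0,0.3,0,0,0,-1],[0,0,0.6,0,0,0,-1],[0,0,0.7,0,0,0,-1]]]'
python3 -m creep '[[[0,0,0.1,0,0,0,-1],[0,0,0.1,0,0,0,-0.2],[0,0,0.1,0,0,0,0.2],[0,0,0.1,0,0,0,0.7],[0,0,0.1,0,0,0,0.7],[0,0,0.1,0,0,0,0.7]]]'
python3 -m creep '[[[0,0,-2,0,0,0,0.7],[0,0,-5,0,0,0,1],[0,0,-9,0,0,0,1],[0,0,-13,0,0,0,1],[0,0,-13,0,0,0,1]]]'
python3 - <<'E'
from h import *
goto([.514,.060,.16],np.radians(160))
snap("scene","s28.png",(370,220,570,400),3.3)
snap("scene","s28b.png",(270,200,430,320),4)
E
```

```text
time: 26.1
tool_pos: [0.569, -0.4308, 0.0576]
tool_rot: [3.141, -0.004, 1.406]
contact_force: [-0.6, -0.1, -3.6]
opening: 0.0565
time: 26.7
tool_pos: [0.5693, -0.431, 0.0572]
tool_rot: [3.14, -0.004, 1.406]
contact_force: [0.3, 0.5, -0.1]
opening: 0.0752
time: 27.2
tool_pos: [0.5713, -0.4336, 0.1953]
tool_rot: [3.129, 0.004, 1.407]
contact_force: [0.6, -1.0, 0.7]
opening: 0.0917
shift [ 47.77 -13.77   3.19] rot [  0.44   0.66 -79.41]  now [ 0.5713 -0.4336  0.1953] [3.129 0.004 1.407] open 0.0917 F [ 0.6 -1.   0.7] q [-0.76  0.72  0.93  0.    1.48 -0.59] t 27.2
```

View pics/s28.png

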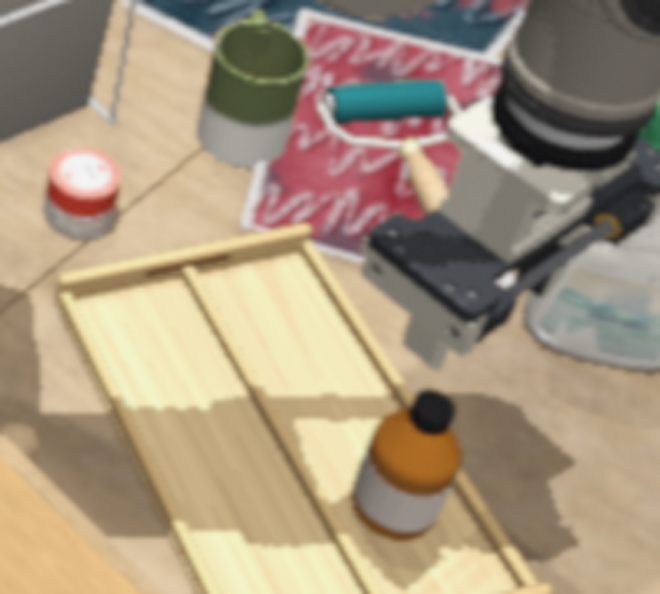

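View pics/s28b.png

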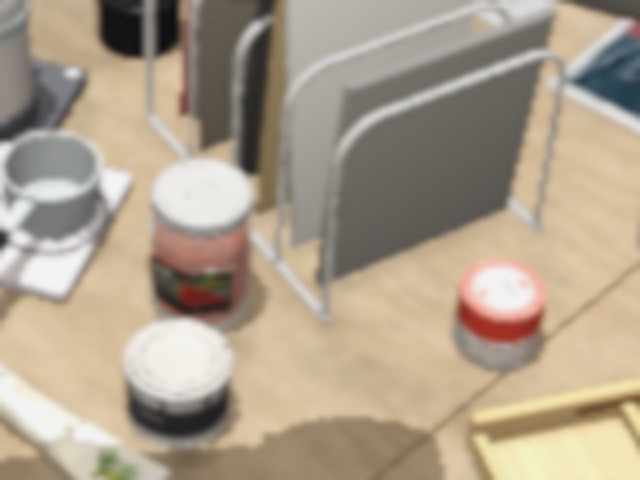

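```bash

python3 -m creep '[[[3,-4,0,0,0,0,1],[7,-7,0,0,0,-8,1],[11,-10,0,0,0,-16,1],[16,-14,0,0,0,-24,1],[21,-14,0,0,0,-32,1],[26,-15,0,0,0,-40,1],[31,-15,0,0,0,-48,1],[36,-16,0,0,0,-56,1]]]'
python3 - <<'E'
from h import *
goto([.514,.060,.15],np.radians(166.7))
E
```

```text
time: 28.1
tool_pos: [0.4697, -0.0617, 0.1876]
tool_rot: [3.139, -0.0, 2.389]
contact_force: [0.0, 0.1, 0.7]
opening: 0.0914
shift [ 5.08 11.9   3.8 ] rot [  0.17   0.04 -29.82]  now [ 0.4697 -0.0617  0.1876] [ 3.139 -0.     2.389] open 0.0914 F [0.  0.1 0.7] q [-0.29  0.27  1.7   0.    1.16 -1.11] t 28.1
```

```bash

python3 -m creep '[[[2,3,0,0,0,-8,1],[4,6,0,0,0,-16,1],[5,9,0,0,0,-24,1],[5.1,11.9,1,0,0,-30,1],[5.1,11.9,2.5,0,0,-30,1],[5.1,11.9,3,0,0,-30,1],[5.1,11.9,3,0,0,-30,1]]]'
python3 - <<'E'
from h import *
goto([.514,.060,.036],np.radians(166.7))
snap("wrist","w29.png"); print(proj("wrist",(.514,.060,.102)))
snap("scene","s29.png",(250,150,410,310),3.7)
E
```

```text
time: 28.8
tool_pos: [0.5124, 0.0599, 0.1563]
tool_rot: [3.14, -0.003, 2.912]
contact_force: [0.5, -0.5, -0.2]
opening: 0.0918
shift [-0.19  0.02 12.03] rot [ 0.1  -0.16  0.15]  now [0.5124 0.0599 0.1563] [ 3.140e+00 -3.000e-03  2.912e+00] open 0.0918 F [ 0.5 -0.5 -0.2] q [-0.03  0.38  1.64  0.    1.12 -1.38] t 28.8
[317.77504097 262.70352963]
```

View pics/w29.png

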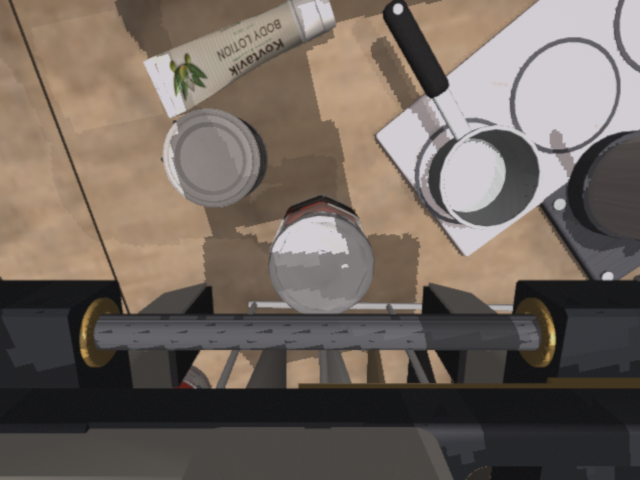

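View pics/s29.png

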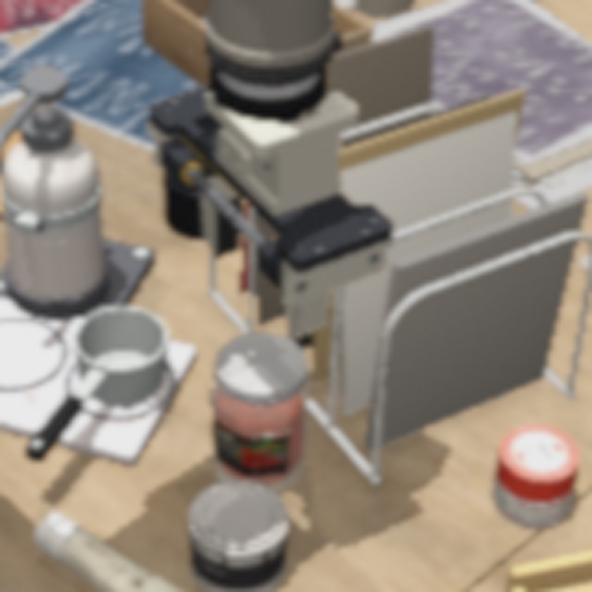

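```bash

python3 -m creep '[[[-0.1,0,2,0,0,0,1],[-0.1,0,5,0,0,0,1],[-0.1,0,8,0,0,0,1],[-0.1,0,8.5,0,0,0,1]]]'
python3 -m creep '[[[0,0,1,0,0,0,1],[0,0,2,0,0,0,1],[0,0,2.6,0,0,0,1],[0,0,2.6,0,0,0,1]]]'
python3 - <<'E'
from h import *
goto([.514,.060,.036],np.radians(166.7))
snap("scene","s30.png",(250,150,410,310),3.7)
E
```

```text
time: 29.3
tool_pos: [0.5126, 0.059, 0.0708]
tool_rot: [3.14, -0.004, 2.91]
contact_force: [-0.1, 0.3, 1.0]
opening: 0.0917
time: 29.7
tool_pos: [0.5124, 0.0591, 0.0445]
tool_rot: [3.14, -0.005, 2.91]
contact_force: [-0.2, 0.7, 0.0]
opening: 0.0916
shift [-0.14  0.12  0.85] rot [ 0.08 -0.27  0.05]  now [0.5124 0.0591 0.0445] [ 3.14  -0.005  2.91 ] open 0.0916 F [-0.2  0.7  0. ] q [-0.04  0.53  1.76  0.    0.86 -1.38] t 29.7
```

View pics/s30.png

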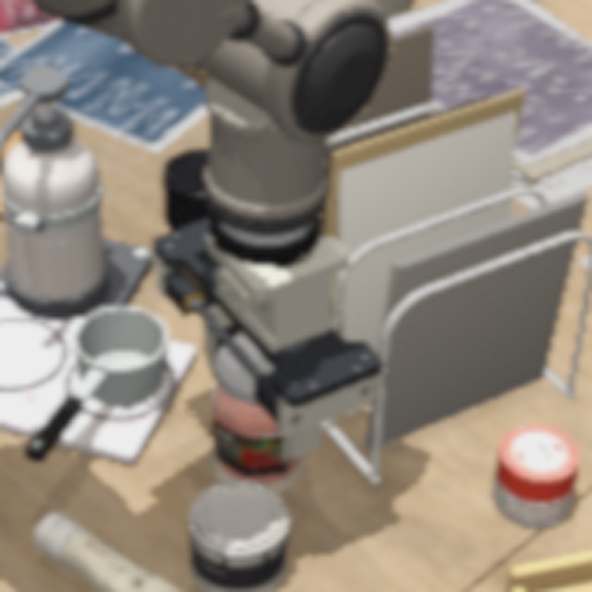

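```bash

python3 -m creep '[[[-0.1,0,0.4,0,0,0,1],[-0.1,0,0.7,0,0,0,1],[-0.1,0,0.7,0,0,0,0.6],[-0.1,0,0.7,0,0,0,0.2],[-0.1,0,0.7,0,0,0,-0.5],[-0.1,0,0.7,0,0,0,-1],[-0.1,0,0.7,0,0,0,-1]]]' 40
python3 -m creep '[[[0,0,-1,0,0,0,-1],[0,0,-3,0,0,0,-1],[0,0,-5,0,0,0,-1],[0,0,-7,0,0,0,-1],[0,0,-8,0,0,0,-1]]]'
python3 - <<'E'
from h import *
goto([.635,-.307,.046],np.radians(166.7))
snap("scene","s31.png",(250,150,410,310),3.7)
E
```

```text
time: 30.45
tool_pos: [0.5139, 0.0592, 0.0382]
tool_rot: [3.14, -0.003, 2.91]
contact_force: [0.5, 2.7, 0.4]
opening: 0.0695
time: 30.95
tool_pos: [0.5146, 0.0587, 0.12]
tool_rot: [3.14, -0.002, 2.91]
contact_force: [0.9, -0.4, -2.9]
opening: 0.069
shift [-20.12 -32.85   7.3 ] rot [ 0.12 -0.09  0.05]  now [0.5146 0.0587 0.12  ] [ 3.14e+00 -2.00e-03  2.91e+00] open 0.069 F [ 0.9 -0.4 -2.9] q [-0.04  0.43  1.68  0.    1.04 -1.38] t 30.95
```

View pics/s31.png

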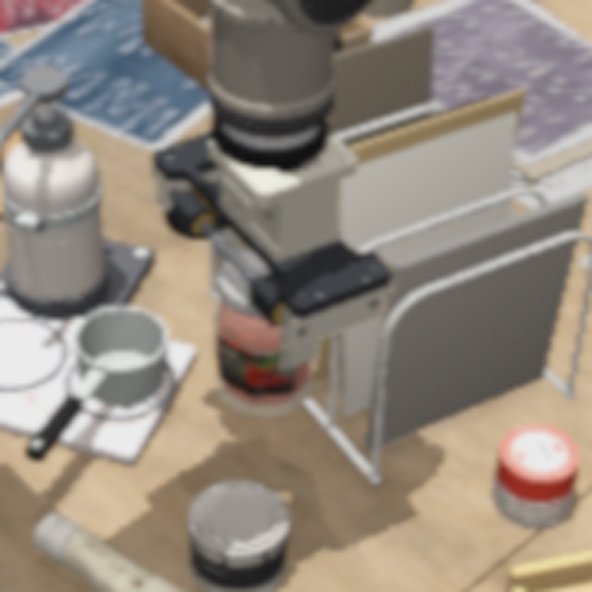

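```bash

python3 -m creep '[[[-0.3,-3,0,0,0,0,-1],[-0.8,-7,0,0,0,0,-1],[-1.2,-11,0,0,0,0,-1],[-1.6,-15,0,0,0,0,-1],[-3.5,-19,0,0,0,0,-1],[-6.5,-22.5,0,0,0,0,-1],[-10,-25.5,0,0,0,0,-1],[-13,-28,0,0,0,0,-1]]]'
python3 -m creep '[[[-3,-2,0,0,0,0,-1],[-5.5,-4,0,0,0,0,-1],[-7,-4.8,0,0,0,0,-1],[-7,-4.8,0,0,0,0,-1],[-7,-4.8,0,0,0,0,-1]]]'
python3 - <<'E'
from h import *
goto([.635,-.307,.046],np.radians(166.7))
snap("scene","s32.png",(370,220,570,400),3.3)
E
```

```text
time: 31.8
tool_pos: [0.5776, -0.2459, 0.1192]
tool_rot: [3.139, -0.001, 2.909]
contact_force: [0.8, -0.1, -3.1]
opening: 0.0696
time: 32.3
tool_pos: [0.6337, -0.3082, 0.1173]
tool_rot: [3.138, -0.004, 2.909]
contact_force: [-0.8, 0.1, -3.1]
opening: 0.0698
shift [-0.13  0.12  7.13] rot [ 0.21 -0.24 -0.04]  now [ 0.6337 -0.3082  0.1173] [ 3.138 -0.004  2.909] open 0.0698 F [-0.8  0.1 -3.1] q [-0.56  0.76  1.08  0.    1.31 -1.9 ] t 32.3
```

View pics/s32.png

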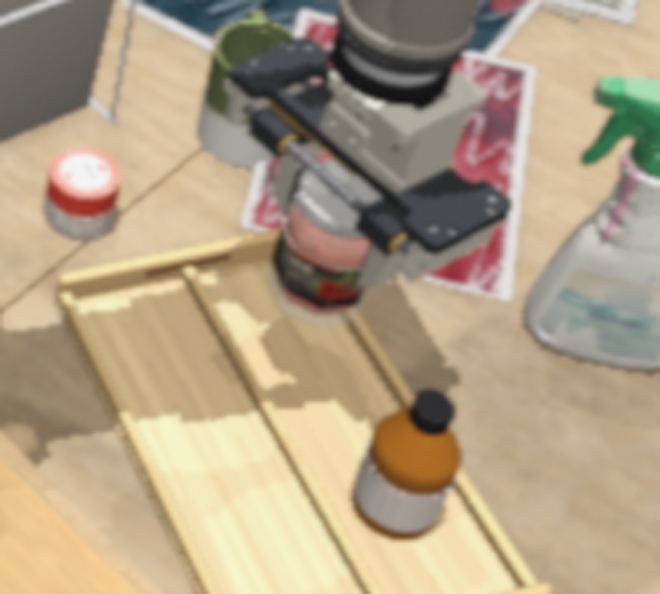

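```bash

python3 -m creep '[[[-0.1,0.1,2,0,0,0,-1],[-0.1,0.1,4,0,0,0,-1],[-0.1,0.1,6,0,0,0,-1],[-0.1,0.1,6.2,0,0,0,-1],[-0.1,0.1,6.2,0,0,0,-1]]]'
python3 - <<'E'
from h import *
goto([.635,-.307,.046],np.radians(166.7))
snap("scene","s33.png",(370,220,570,400),3.3)
E
```

```text
time: 32.85
tool_pos: [0.6343, -0.3061, 0.0559]
tool_rot: [3.138, -0.005, 2.91]
contact_force: [0.2, 0.8, -3.2]
opening: 0.0694
shift [-0.1  -0.08  0.99] rot [ 0.22 -0.28  0.02]  now [ 0.6343 -0.3061  0.0559] [ 3.138 -0.005  2.91 ] open 0.0694 F [ 0.2  0.8 -3.2] q [-0.56  0.81  1.14  0.    1.19 -1.9 ] t 32.85
```

View pics/s33.png

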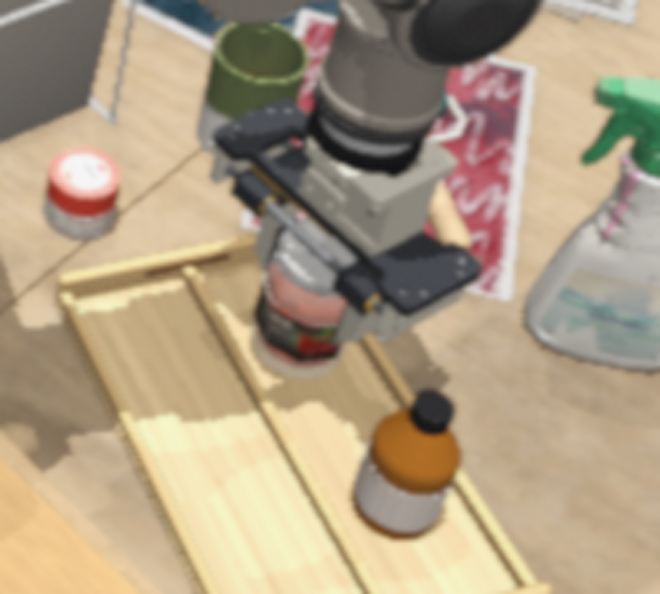

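```bash

python3 -m creep '[[[-0.1,0,0.4,0,0,0,-1],[-0.1,0,0.8,0,0,0,-1],[-0.1,0,0.95,0,0,0,-1],[-0.1,0,0.95,0,0,0,-1]]]'
python3 -m creep '[[[0,0,0,0,0,0,-1],[0,0,0,0,0,0,0.3],[0,0,0,0,0,0,0.7],[0,0,0,0,0,0,1],[0,0,0,0,0,0,1]]]'
python3 -m creep '[[[0,0,-2,0,0,0,1],[0,0,-5,0,0,0,1],[0,0,-9,0,0,0,1],[0,0,-13,0,0,0,1],[0,0,-13,0,0,0,1]]]'
python3 - <<'E'
from h import *
snap("scene","s34.png",(370,220,570,400),3.3)
snap("top","t34.png",(320,160,560,320),3.3)
print(look("scene","tin_a_mid"),look("scene","paste_pot_mid"),look("top","tin_a_mid"),look("top","paste_pot_mid"))
goto([.4346,-.002,.16],np.radians(166.7))
E
```

```text
time: 33.3
tool_pos: [0.6357, -0.3066, 0.0472]
tool_rot: [3.138, -0.003, 2.91]
contact_force: [-0.3, -1.3, -4.4]
opening: 0.07
time: 33.8
tool_pos: [0.6361, -0.3069, 0.0479]
tool_rot: [3.139, -0.002, 2.91]
contact_force: [0.3, -0.3, 0.3]
opening: 0.0886
time: 34.3
tool_pos: [0.639, -0.309, 0.186]
tool_rot: [-3.14, 0.011, 2.91]
contact_force: [0.9, -0.7, 0.4]
opening: 0.0917
[] [(0.58, array([ 0.6263, -0.1091,  0.0485]))] [(0.61, array([0.4141, 0.3487, 0.01  ]))] [(0.72, array([ 0.6247, -0.1009,  0.0503]))]
shift [26.57 25.05  1.83] rot [ 0.22 -0.29  0.01]  now [ 0.6356 -0.3069  0.176 ] [ 3.138 -0.005  2.91 ] open 0.0919 F [ 0.  -0.2  0.6] q [-0.56  0.72  0.99  0.    1.44 -1.9 ] t 34.6
```

View pics/s34.png

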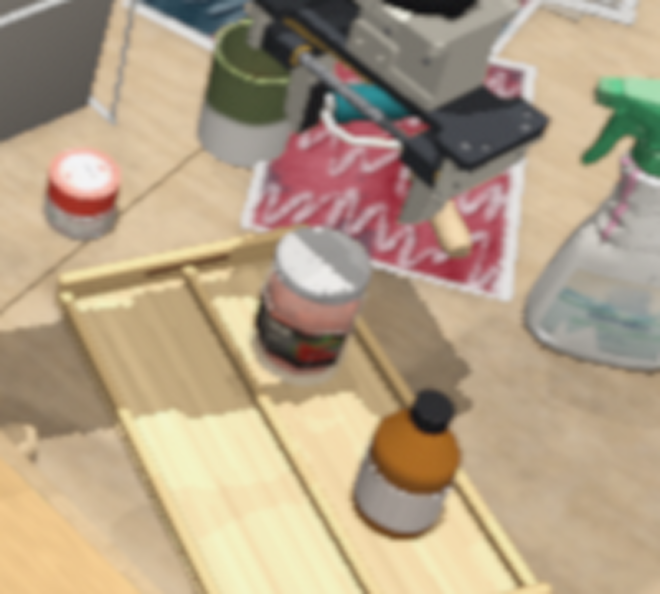

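View pics/t34.png

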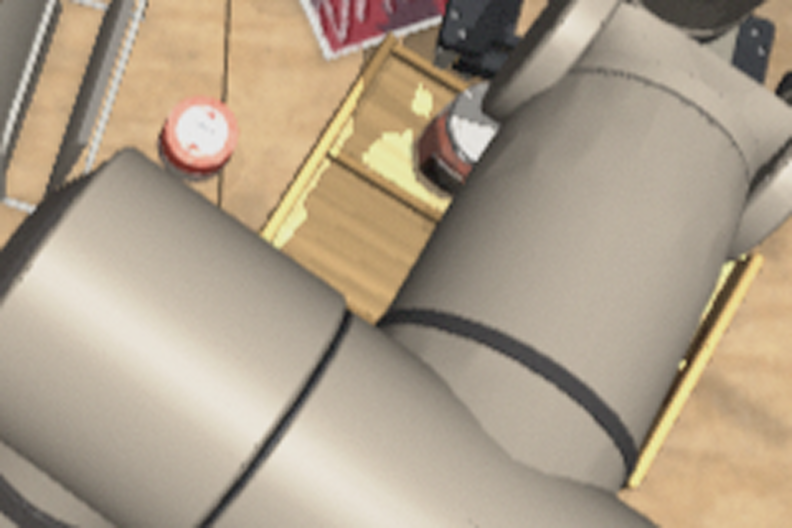

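```bash

python3 - <<'E'
from h import *
f=lambda u,v,z:ray("scene",u/3+290,v/3+220,z)[:2].round(3)
print("mug base L/R/front",f(424,112,0),f(500,130,0),f(460,150,0))
print("mug rim z.09..",[ (z,f(475,42,z),ray("top",402,130,z)[:2].round(3)) for z in (.08,.09,.1,.11)])
print("rack right front corner top (rod) ",[ (z,f(188,45,z)) for z in (.1,.13,.15)])
E
```

```text
mug base L/R/front [ 0.8   -0.107] [ 0.832 -0.171] [ 0.782 -0.161]
mug rim z.09.. [(0.08, array([ 0.833, -0.124]), array([ 0.811, -0.144])), (0.09, array([ 0.822, -0.13 ]), array([ 0.806, -0.142])), (0.1, array([ 0.811, -0.135]), array([ 0.801, -0.14 ])), (0.11, array([ 0.799, -0.14 ]), array([ 0.796, -0.138]))]
rack right front corner top (rod)  [(0.1, array([0.618, 0.041])), (0.13, array([0.591, 0.018])), (0.15, array([0.573, 0.004]))]
```

```bash

python3 -m creep '[[[1,3,0,0,0,8,1],[2,6,0,0,0,16,1],[4,10,0,0,0,24,1],[4,10,0,0,0,32,1],[4,10,0,0,0,40,1],[4,10,0,0,0,48,1],[4,10,0,0,0,56,1],[4,10,0,0,0,64,1]]]'
python3 - <<'E'
from h import *
goto([.631,-.1025,.15],np.radians(69))
E
```

```text
time: 35.4
tool_pos: [0.6192, -0.2002, 0.1753]
tool_rot: [-3.137, -0.007, 1.787]
contact_force: [-0.4, 0.3, -0.5]
opening: 0.0917
shift [9.27 3.26 2.58] rot [-0.38 -0.32 33.38]  now [ 0.6192 -0.2002  0.1753] [-3.137 -0.007  1.787] open 0.0917 F [-0.4  0.3 -0.5] q [-0.43  0.61  1.19  0.    1.35 -0.65] t 35.4
```

```bash

python3 -m creep '[[[0,0,0,0,0,8,1],[2,1,0,0,0,16,1],[5,2,0,0,0,24,1],[9,3,0,0,0,32,1],[9.3,3.3,1,0,0,33.4,1],[9.3,3.3,2.5,0,0,33.4,1],[9.3,3.3,2.5,0,0,33.4,1]]]'
python3 - <<'E'
from h import *
goto([.631,-.1025,.006],np.radians(69))
snap("wrist","w36.png");print(proj("wrist",(.631,-.1025,.05)),look("wrist","paste_pot_mid"))
snap("scene","s36.png",(340,150,500,310),3.7)
E
```

```text
time: 36.1
tool_pos: [0.6297, -0.1011, 0.1476]
tool_rot: [-3.128, -0.003, 1.205]
contact_force: [0.2, -0.8, -1.4]
opening: 0.0918
shift [-0.12  0.37 14.16] rot [-0.8  -0.16  0.03]  now [ 0.6297 -0.1011  0.1476] [-3.128e+00 -3.000e-03  1.205e+00] open 0.0918 F [ 0.2 -0.8 -1.4] q [-0.28  0.61  1.27  0.    1.27  0.08] t 36.1
[318.43062086 247.31862831] [(0.57, array([ 0.6382, -0.0988,  0.054 ]))]
```

View pics/w36.png

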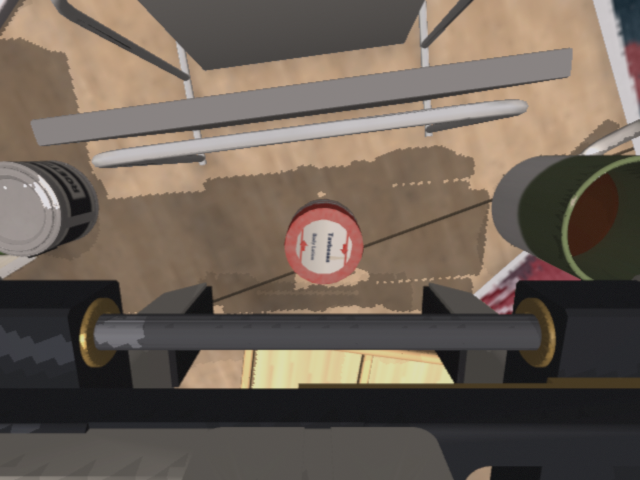

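View pics/s36.png

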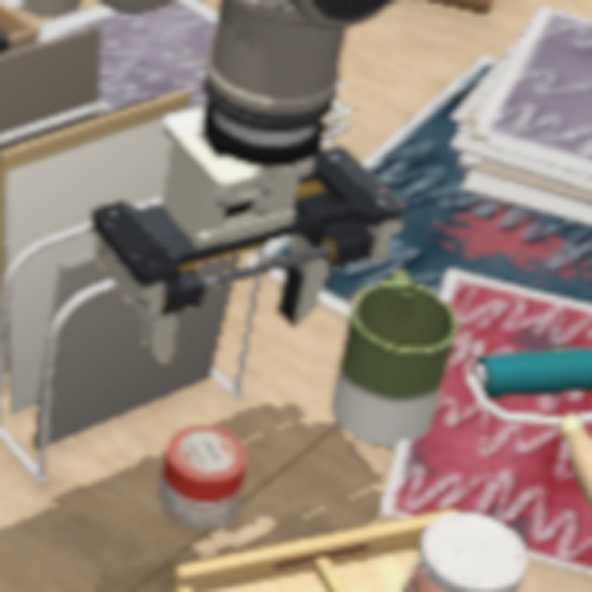

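```bash

python3 -m creep '[[[-0.1,0.5,3,-0.8,0,0,1],[-0.1,0.6,6,-0.8,0,0,1],[-0.1,0.7,8,-0.8,0,0,1],[-0.1,0.7,8,-0.8,0,0,1],[-0.1,0.7,8,-0.8,0,0,1]]]'
python3 - <<'E'
from h import *
goto([.6347,-.104,.010],np.radians(69))
snap("wrist","w37.png");print(proj("wrist",(.6347,-.104,.05)))
E
```

```text
time: 36.75
tool_pos: [0.6375, -0.1058, 0.0715]
tool_rot: [3.135, -0.003, 1.203]
contact_force: [0.4, -0.6, 0.5]
opening: 0.0918
shift [ 0.05 -0.36  6.15] rot [ 0.37 -0.19 -0.07]  now [ 0.6375 -0.1058  0.0715] [ 3.135e+00 -3.000e-03  1.203e+00] open 0.0918 F [ 0.4 -0.6  0.5] q [-0.28  0.69  1.35  0.    1.1   0.08] t 36.75
[307.79198153 279.74158498]
```

View pics/w37.png

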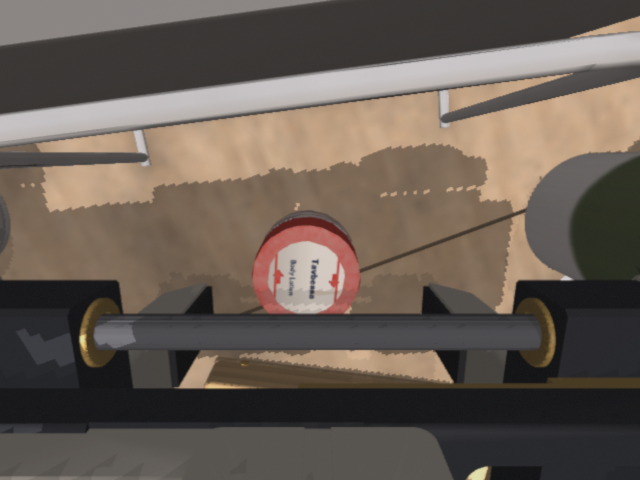

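```bash

python3 -m creep '[[[0.3,-0.4,2,0.3,0,0,1],[0.4,-0.4,4,0.3,0,0,1],[0.4,-0.4,5.5,0.3,0,0,1],[0.4,-0.4,5.9,0.3,0,0,1],[0.4,-0.4,5.9,0.3,0,0,1]]]'
python3 - <<'E'
from h import *
goto([.636,-.100,.010],np.radians(69))
snap("wrist","w38.png")
snap("scene","s38.png",(340,150,500,310),3.7)
E
```

```text
time: 37.3
tool_pos: [0.6364, -0.1009, 0.0135]
tool_rot: [3.139, -0.004, 1.203]
contact_force: [0.3, 0.7, 0.3]
opening: 0.0918
shift [ 0.07 -0.07  0.35] rot [ 0.17 -0.2  -0.07]  now [ 0.6364 -0.1009  0.0135] [ 3.139 -0.004  1.203] open 0.0918 F [0.3 0.7 0.3] q [-0.28  0.76  1.4   0.    0.98  0.09] t 37.3
```

View pics/w38.png

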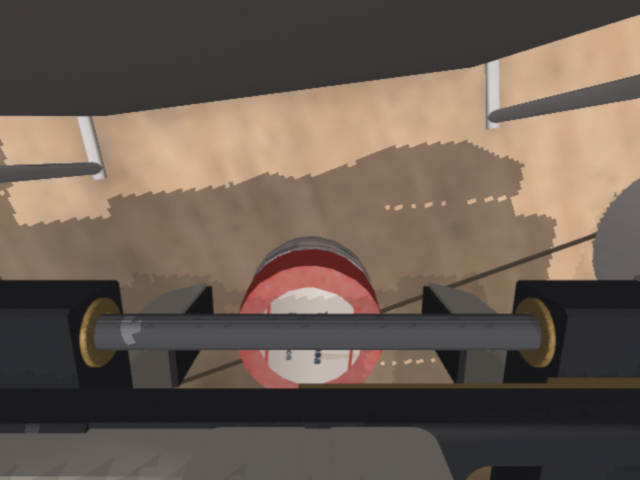

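View pics/s38.png

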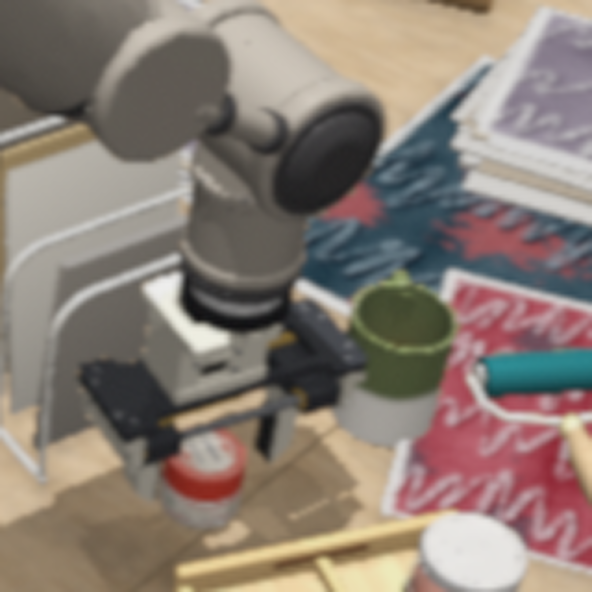

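```bash

python3 -m creep '[[[0.1,-0.1,0.4,0,0,0,1],[0.1,-0.1,0.5,0,0,0,0.4],[0.1,-0.1,0.5,0,0,0,0],[0.1,-0.1,0.5,0,0,0,-0.5],[0.1,-0.1,0.5,0,0,0,-1],[0.1,-0.1,0.5,0,0,0,-1],[0.1,-0.1,0.5,0,0,0,-1]]]' 30
python3 -m creep '[[[0,0,-1,0,0,0,-1],[0,0,-3,0,0,0,-1],[0,0,-6,0,0,0,-1],[0,0,-9,0,0,0,-1],[0,0,-10,0,0,0,-1]]]'
python3 - <<'E'
from h import *
goto([.545,-.258,.018],np.radians(151.5))
snap("scene","s39.png",(340,150,500,310),3.7)
E
```

```text
time: 38.1
tool_pos: [0.6362, -0.0996, 0.0094]
tool_rot: [3.137, -0.004, 1.203]
contact_force: [-1.6, 0.5, 1.6]
opening: 0.0574
time: 38.6
tool_pos: [0.6375, -0.1003, 0.1135]
tool_rot: [3.131, -0.004, 1.203]
contact_force: [0.1, -0.1, -1.8]
opening: 0.057
shift [-18.08  -3.07   9.44] rot [  0.68   0.24 -82.56]  now [ 0.6375 -0.1003  0.1135] [ 3.131 -0.004  1.203] open 0.057 F [ 0.1 -0.1 -1.8] q [-0.28  0.64  1.31  0.    1.18  0.09] t 38.6
```

View pics/s39.png

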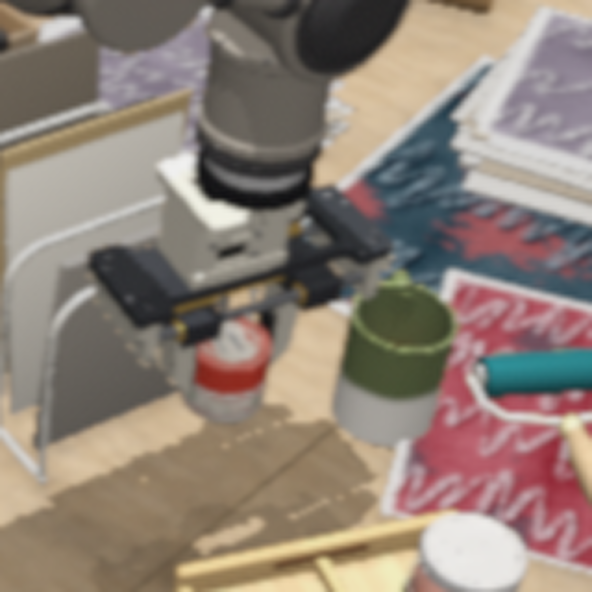

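```bash

python3 -m creep '[[[-3,-0.5,0,0,0,0,-1],[-7,-1,0,0,0,-8,-1],[-10,-1.7,0,0,0,-16,-1],[-13,-2.2,0,0,0,-24,-1],[-16,-2.7,0,0,0,-32,-1],[-18.1,-3.1,0,0,0,-40,-1],[-18.1,-3.1,0,0,0,-48,-1],[-18.1,-3.1,0,0,0,-56,-1]]]'
python3 - <<'E'
from h import *
goto([.545,-.258,.018],np.radians(151.5))
E
```

```text
time: 39.45
tool_pos: [0.5423, -0.2586, 0.1109]
tool_rot: [3.133, 0.004, 2.185]
contact_force: [0.7, 0.4, -1.8]
opening: 0.0577
shift [-0.07  0.17  9.29] rot [  0.43   0.35 -26.33]  now [ 0.5423 -0.2586  0.1109] [3.133 0.004 2.185] open 0.0577 F [ 0.7  0.4 -1.8] q [-0.58  0.57  1.46  0.01  1.11 -1.19] t 39.45
```

```bash

python3 -m creep '[[[-0.1,0.2,1,0.2,0,-8,-1],[-0.1,0.2,2,0.4,0.3,-16,-1],[-0.1,0.2,3,0.4,0.3,-24,-1],[-0.1,0.2,5,0.4,0.3,-26.3,-1],[-0.1,0.2,6,0.4,0.3,-26.3,-1],[-0.1,0.2,6,0.4,0.3,-26.3,-1]]]'
python3 - <<'E'
from h import *
goto([.545,-.258,.018],np.radians(151.5))
snap("scene","s40.png",(370,220,570,400),3.3)
E
```

```text
time: 40.05
tool_pos: [0.5436, -0.2572, 0.0484]
tool_rot: [3.141, -0.004, 2.642]
contact_force: [0.6, -0.8, -2.9]
opening: 0.0571
shift [-0.17 -0.    3.04] rot [ 0.04 -0.23 -0.12]  now [ 0.5436 -0.2572  0.0484] [ 3.141 -0.004  2.642] open 0.0571 F [ 0.6 -0.8 -2.9] q [-0.57  0.65  1.5   0.    0.99 -1.64] t 40.05
```

View pics/s40.png

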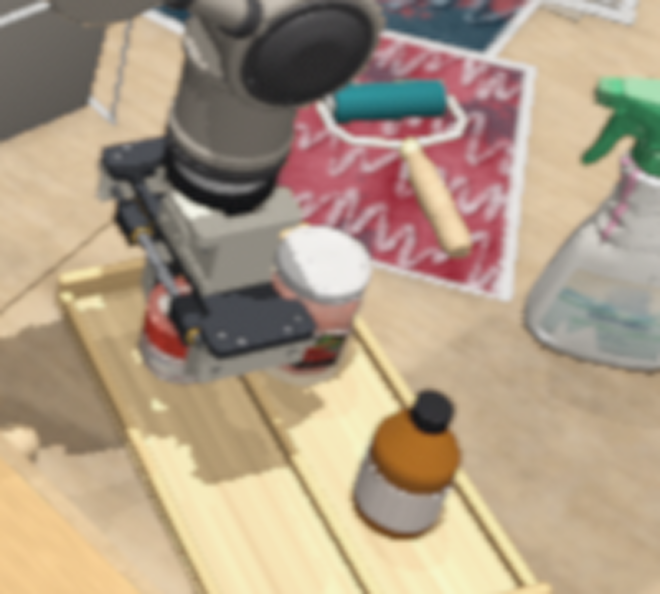

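```bash

python3 -m creep '[[[-0.1,0,1,0,0,0,-1],[-0.1,0,2,0,0,0,-1],[-0.1,0,2.4,0,0,0,-1],[-0.1,0,2.4,0,0,0,-1]]]'
python3 -m creep '[[[0,0,0.3,0,0,0,-1],[0,0,0.6,0,0,0,-1],[0,0,0.7,0,0,0,-1]]]'
python3 - <<'E'
from h import *
goto([.545,-.258,.018],np.radians(151.5))
snap("scene","s41.png",(370,220,570,400),3.3)
E
```

```text
time: 40.5
tool_pos: [0.5448, -0.2579, 0.0248]
tool_rot: [3.141, -0.003, 2.642]
contact_force: [0.3, 0.4, -1.4]
opening: 0.0573
time: 40.8
tool_pos: [0.5447, -0.2578, 0.0176]
tool_rot: [3.141, -0.004, 2.642]
contact_force: [-0.3, -0.0, -1.3]
opening: 0.0574
shift [-0.04 -0.   -0.04] rot [ 0.03 -0.2  -0.12]  now [ 0.5447 -0.2578  0.0176] [ 3.141 -0.004  2.642] open 0.0574 F [-0.3 -0.  -1.3] q [-0.57  0.69  1.52  0.    0.93 -1.64] t 40.8
```

View pics/s41.png

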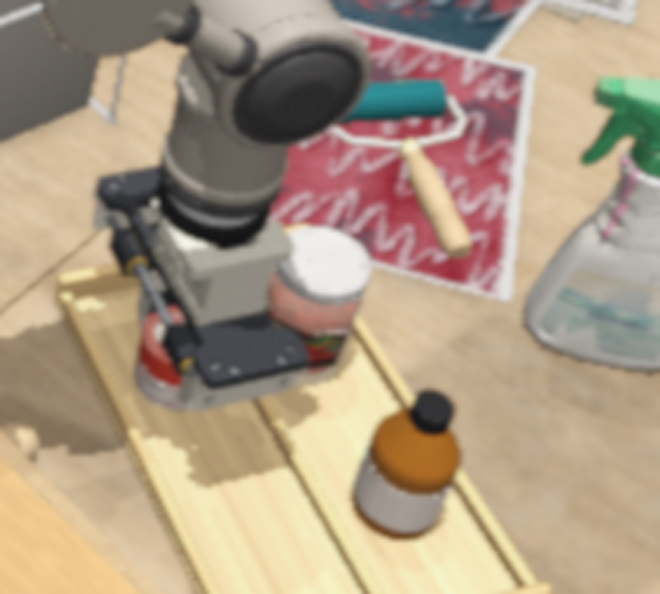

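```bash

python3 -m creep '[[[0,0,0.1,0,0,0,-1],[0,0,0.15,0,0,0,-1],[0,0,0.15,0,0,0,-0.1],[0,0,0.15,0,0,0,0.4],[0,0,0.15,0,0,0,0.8],[0,0,0.15,0,0,0,0.8],[0,0,0.15,0,0,0,0.8]]]'
python3 -m creep '[[[0,0,-2,0,0,0,0.8],[0,0,-5,0,0,0,1],[0,0,-9,0,0,0,1],[0,0,-14,0,0,0,1],[0,0,-14,0,0,0,1]]]'
python3 - <<'E'
from h import *
goto([.4346,-.002,.15],np.radians(151.5))
snap("scene","s42.png",(370,220,570,400),3.3)
snap("scene","s42b.png",(250,200,450,350),4)
E
```

```text
time: 41.55
tool_pos: [0.5447, -0.2578, 0.0159]
tool_rot: [3.141, -0.004, 2.642]
contact_force: [-0.7, 0.3, -0.3]
opening: 0.0811
time: 42.05
tool_pos: [0.5484, -0.2601, 0.1633]
tool_rot: [-3.141, 0.01, 2.642]
contact_force: [0.0, -0.6, 0.9]
opening: 0.0916
shift [22.36 17.21  1.11] rot [-0.02  0.56 -0.11]  now [ 0.5484 -0.2601  0.1633] [-3.141  0.01   2.642] open 0.0916 F [ 0.  -0.6  0.9] q [-0.57  0.53  1.37  0.    1.23 -1.64] t 42.05
```

View pics/s42.png

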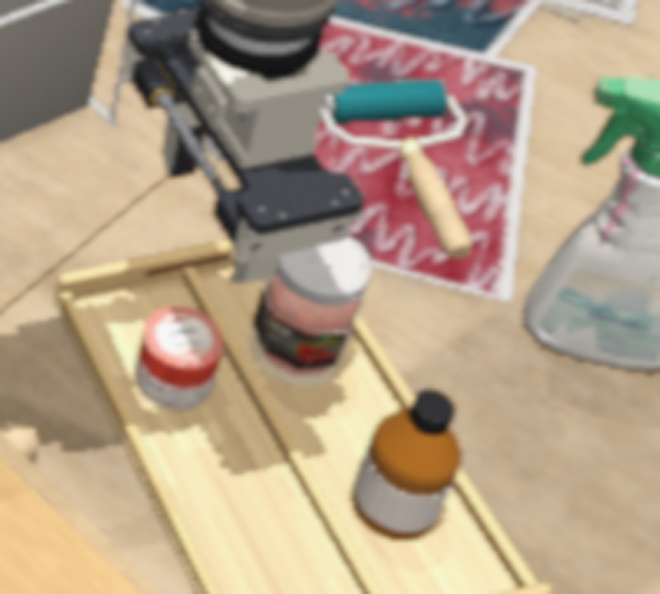

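View pics/s42b.png

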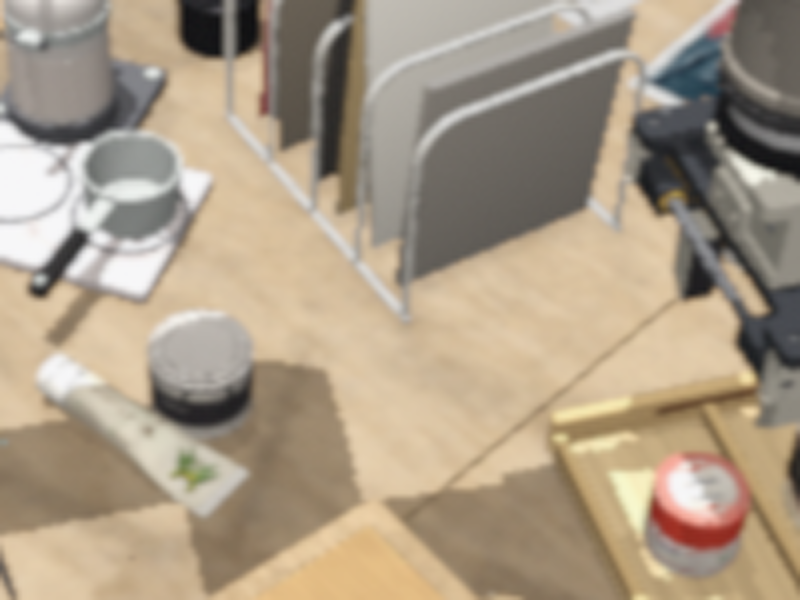

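The pot is in place. The tin was knocked aside, from about (315,291) to (300,287) in the scene picture, so I'll find it again.

```bash

python3 - <<'E'
from h import *
print(ray("scene",300,287,.05))
robot.read_camera("top"); print(look("top","tin_a_mid"),look("top","ink_tube"),look("scene","ink_tube"))
snap("top","t43.png",(260,200,420,320),5)
E
```

```text
[0.41667906 0.03258427 0.05      ]
[] [(0.26, array([0.4852, 0.1819, 0.0293]))] [(0.97, array([0.3598, 0.0219, 0.0136]))]
```

View pics/t43.png

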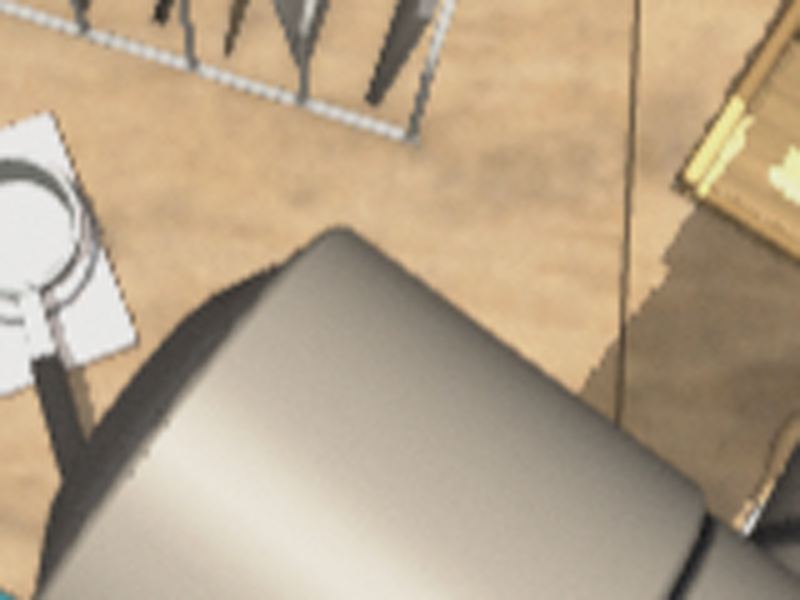

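```bash

python3 -m creep '[[[4,2,0,0,0,0,1],[8,5,0,0,0,0,1],[12,8,0,0,0,-8,1],[16,11,0,0,0,-16,1],[20,14,0,0,0,-24,1],[23,17,0,0,0.5,-28.5,1],[25.6,19.4,0,0,0.5,-28.5,1],[25.6,19.4,0,0,0.5,-28.5,1]]]'
python3 - <<'E'
from h import *
goto([.4167,.0326,.15],np.radians(180))
snap("wrist","w44.png");print(proj("wrist",(.4167,.0326,.05)),look("wrist","tin_a_mid"))
E
```

```text
time: 43.2
tool_pos: [0.4104, 0.0384, 0.1556]
tool_rot: [3.134, -0.016, -3.14]
contact_force: [0.0, -0.6, 0.1]
opening: 0.0919
shift [-0.64 -0.59  0.54] rot [ 0.41 -0.94  0.12]  now [0.4104 0.0384 0.1556] [ 3.134 -0.016 -3.14 ] open 0.0919 F [ 0.  -0.6  0.1] q [-0.1   0.21  1.89  0.01  1.06 -1.67] t 43.2
[311.08623452 251.27131244] []
```

View pics/w44.png

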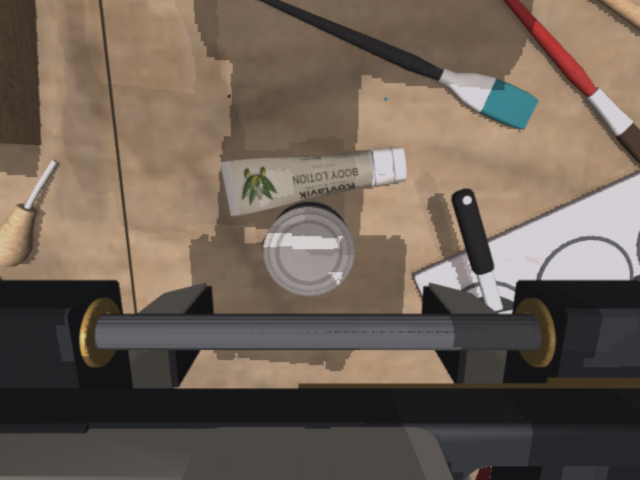

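```bash

python3 -m creep '[[[-0.5,-0.5,3,0.4,-0.9,0,1],[-0.6,-0.6,7,0.4,-0.9,0,1],[-0.6,-0.6,10,0.4,-0.9,0,1],[-0.6,-0.6,10.5,0.4,-0.9,0,1],[-0.6,-0.6,10.5,0.4,-0.9,0,1]]]'
python3 - <<'E'
from h import *
goto([.4167,.0326,.007],np.radians(180))
snap("wrist","w45.png");print(proj("wrist",(.4167,.0326,.05)))
E
```

```text
time: 43.8
tool_pos: [0.4167, 0.0296, 0.0502]
tool_rot: [-3.141, -0.001, 3.14]
contact_force: [0.1, 0.1, 0.5]
opening: 0.092
shift [-0.    0.31  4.32] rot [-0.06 -0.05 -0.08]  now [0.4167 0.0296 0.0502] [-3.141e+00 -1.000e-03  3.140e+00] open 0.092 F [0.1 0.1 0.5] q [-0.11  0.38  2.02 -0.    0.74 -1.68] t 43.8
[323.72946492 291.06491869]
```

View pics/w45.png

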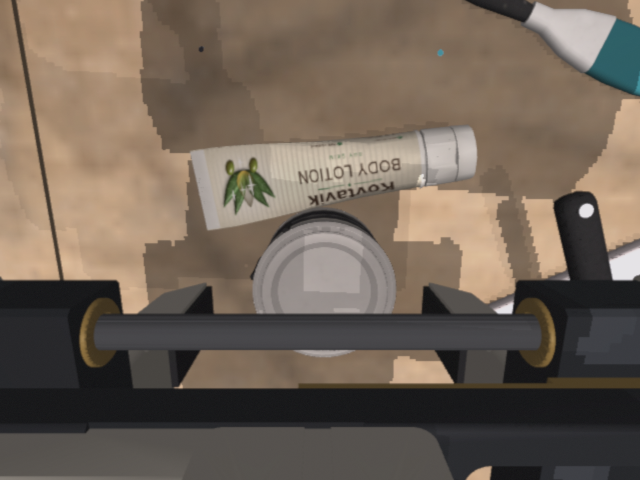

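```bash

python3 -m creep '[[[0,0.3,1.5,0,0,0,1],[0,0.3,3,0,0,0,1],[0,0.3,4,0,0,0,1],[0,0.3,4.2,0,0,0,1]]]'
python3 -m creep '[[[0,0,0,0,0,0,0.7],[0,0,0,0,0,0,0.4],[0,0,0,0,0,0,0],[0,0,0,0,0,0,-1],[0,0,0,0,0,0,-1],[0,0,0,0,0,0,-1]]]' 30
python3 -m creep '[[[0,0,-1,0,0,0,-1],[0,0,-3,0,0,0,-1],[0,0,-6,0,0,0,-1],[0,0,-9,0,0,0,-1],[0,0,-10,0,0,0,-1]]]'
python3 - <<'E'
from h import *
goto([.479,-.381,.015],np.radians(151.5))
snap("scene","s46.png",(250,150,450,330),3.3)
E
```

```text
time: 44.25
tool_pos: [0.418, 0.0324, 0.0093]
tool_rot: [-3.14, 0.002, 3.14]
contact_force: [-0.5, -0.3, -0.4]
opening: 0.0916
time: 44.85
tool_pos: [0.4184, 0.0324, 0.0098]
tool_rot: [-3.14, 0.003, 3.14]
contact_force: [0.5, 0.5, 6.1]
opening: 0.0675
time: 45.35
tool_pos: [0.4193, 0.0324, 0.1124]
tool_rot: [-3.14, 0.007, 3.141]
contact_force: [0.7, -0.2, -1.4]
opening: 0.0673
shift [ -5.94 -41.32   9.87] rot [-1.000e-02  4.400e-01  2.844e+01]  now [0.4193 0.0324 0.1124] [-3.14   0.007  3.141] open 0.0673 F [ 0.7 -0.2 -1.4] q [-0.1   0.28  1.95 -0.    0.91 -1.67] t 45.35
```

View pics/s46.png

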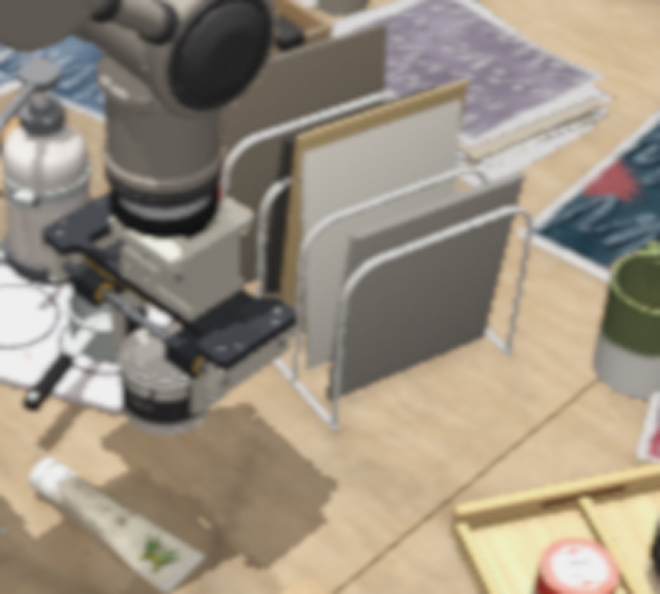

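```bash

python3 -m creep '[[[-1,-3,0,0,0,0,-1],[-2,-7,0,0,0,0,-1],[-3,-11,0,0,0,7,-1],[-4,-16,0,0,0,14,-1],[-5,-21,0,0,0,21,-1],[-6,-26,0,0,0,28.4,-1],[-6,-31,0,0,0.4,28.4,-1],[-6,-36,0,0,0.4,28.4,-1]]]'
python3 -m creep '[[[-2.3,-5,0,0,0,0,-1],[-2.3,-5,0,0,0,0,-1],[-2.3,-5,0,0,0,0,-1]]]'
python3 - <<'E'
from h import *
goto([.479,-.381,.018],np.radians(151.5))
snap("scene","s47.png",(370,220,570,400),3.3)
E
```

```text
time: 46.2
tool_pos: [0.4784, -0.3262, 0.1117]
tool_rot: [3.141, -0.002, 2.645]
contact_force: [0.9, -0.5, -2.0]
opening: 0.0675
time: 46.5
tool_pos: [0.4734, -0.3819, 0.1092]
tool_rot: [3.139, -0.005, 2.642]
contact_force: [1.0, 0.3, -2.2]
opening: 0.0674
shift [-0.49  0.33  9.12] rot [ 0.12 -0.28 -0.13]  now [ 0.4734 -0.3819  0.1092] [ 3.139 -0.005  2.642] open 0.0674 F [ 1.   0.3 -2.2] q [-0.81  0.59  1.42  0.    1.13 -1.88] t 46.5
```

View pics/s47.png

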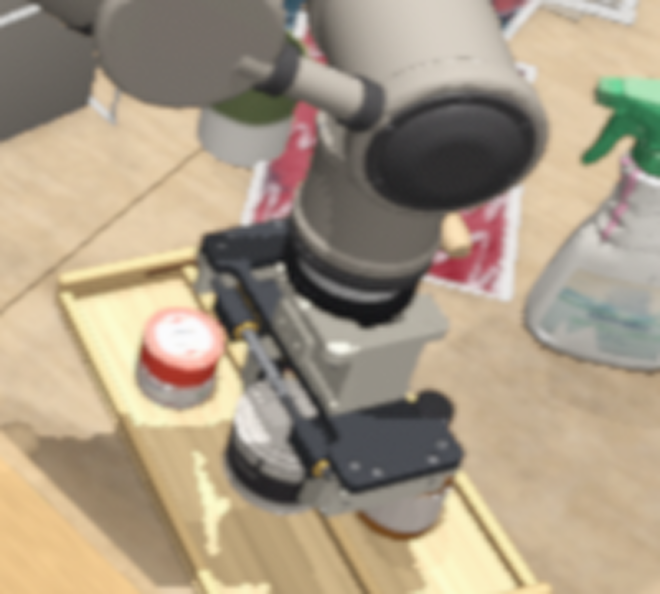

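```bash

python3 -m creep '[[[-0.4,0.3,2,0,-0.3,0,-1],[-0.5,0.3,5,0,-0.3,0,-1],[-0.5,0.3,7,0,-0.3,0,-1],[-0.5,0.3,8,0,-0.3,0,-1],[-0.5,0.3,8,0,-0.3,0,-1]]]'
python3 - <<'E'
from h import *
goto([.479,-.381,.018],np.radians(151.5))
snap("scene","s48.png",(370,220,570,400),3.3)
E
```

```text
time: 47.05
tool_pos: [0.479, -0.3775, 0.0282]
tool_rot: [3.138, -0.003, 2.645]
contact_force: [-0.8, -0.0, -1.7]
opening: 0.0676
shift [-0.17 -0.31  1.02] rot [ 0.22 -0.19  0.05]  now [ 0.479  -0.3775  0.0282] [ 3.138e+00 -3.000e-03  2.645e+00] open 0.0676 F [-0.8 -0.  -1.7] q [-0.79  0.69  1.49  0.    0.96 -1.87] t 47.05
```

View pics/s48.png

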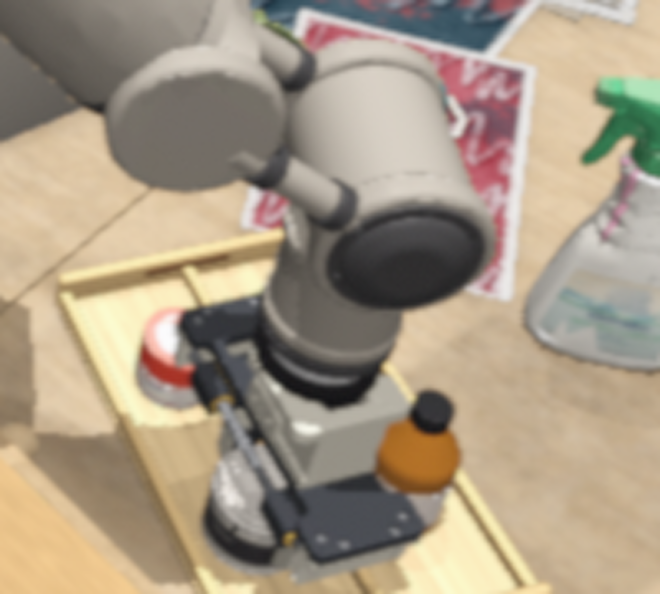

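```bash

python3 -m creep '[[[-0.2,-0.2,0.4,0.2,-0.2,0,-1],[-0.2,-0.3,0.8,0.2,-0.2,0,-1],[-0.2,-0.3,1.0,0.2,-0.2,0,-1],[-0.2,-0.3,1.1,0.2,-0.2,0,-1]]]'
python3 - <<'E'
from h import *
goto([.479,-.381,.018],np.radians(151.5))
E
```

```text
time: 47.5
tool_pos: [0.4799, -0.3821, 0.0186]
tool_rot: [-3.141, 0.003, 2.645]
contact_force: [-0.1, -0.3, -1.7]
opening: 0.0675
shift [0.13 0.06 0.06] rot [-0.03  0.16  0.02]  now [ 0.4799 -0.3821  0.0186] [-3.141e+00  3.000e-03  2.645e+00] open 0.0675 F [-0.1 -0.3 -1.7] q [-0.8   0.7   1.49  0.    0.94 -1.87] t 47.5
```

```bash

python3 -m creep '[[[0,0,0.1,0,0,0,-1],[0,0,0.2,0,0,0,-1],[0,0,0.2,0,0,0,-1]]]'
python3 -m creep '[[[0,0,0,0,0,0,0.2],[0,0,0,0,0,0,0.5],[0,0,0,0,0,0,0.9],[0,0,0,0,0,0,0.9],[0,0,0,0,0,0,0.9]]]'
python3 -m creep '[[[0,0,-2,0,0,0,0.9],[0,0,-5,0,0,0,0.9],[0,0,-9,0,0,0,1],[0,0,-14,0,0,0,1],[0,0,-18,0,0,0,1],[0,0,-20,0,0,0,1]]]'
python3 - <<'E'
from h import *
snap("scene","s49.png",(370,220,570,400),3.3)
goto([.45,-.0,.25])
E
```

```text
time: 47.8
tool_pos: [0.48, -0.3822, 0.0178]
tool_rot: [-3.141, 0.003, 2.645]
contact_force: [-3.1, 2.8, 6.4]
opening: 0.0673
time: 48.3
tool_pos: [0.48, -0.3823, 0.0178]
tool_rot: [-3.141, 0.003, 2.645]
contact_force: [1.8, 0.0, -0.3]
opening: 0.0856
time: 48.9
tool_pos: [0.4805, -0.3828, 0.2224]
tool_rot: [-3.139, 0.01, 2.645]
contact_force: [0.4, -0.6, 0.2]
opening: 0.092
shift [20.97 32.21 -2.94] rot [-0.22  0.74 -0.  ]  now [ 0.481  -0.3834  0.2245] [-3.138  0.013  2.645] open 0.0918 F [-0.  -0.7  1.8] q [-0.8   0.5   1.26  0.    1.38 -1.87] t 48.95
```

View pics/s49.png

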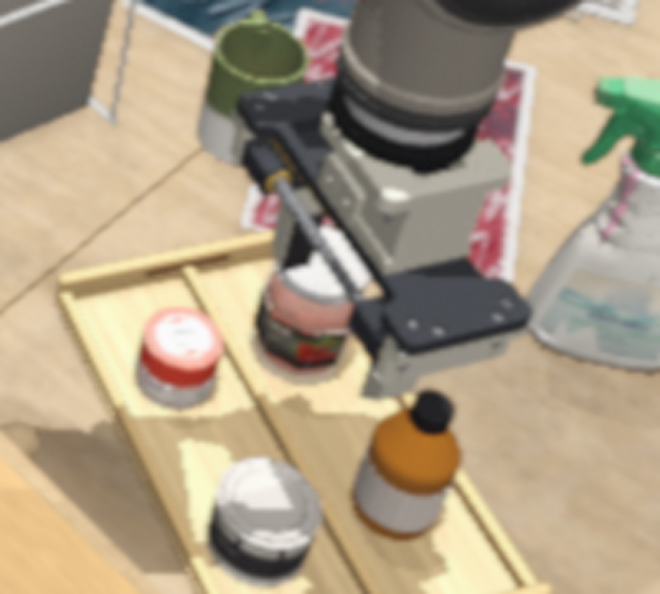

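```bash

python3 -m creep '[[[4,4,-2,0,0,0,1],[8,8,-2,0,0,0,1],[12,12,-2,0,0,0,1],[16,16,-2,0,0,0,1],[20,20,-2,0,0,0,1],[24,24,-2,0,0,0,1],[27,28,-2,0,0,0,1],[29,31,-2,0,0,0,1]]]'
python3 - <<'E'
from h import *
snap("scene","s50.png"); snap("top","t50.png")
goto([.25,.4,.25])
E
```

```text
time: 49.75
tool_pos: [0.3769, 0.0012, 0.2395]
tool_rot: [-3.138, 0.013, 2.644]
contact_force: [1.4, 0.3, -0.2]
opening: 0.0917
shift [29.73 28.94 -1.45] rot [-0.14  0.64 -0.  ]  now [0.3763 0.0047 0.2395] [-3.139  0.011  2.652] open 0.0921 F [-1.1  0.3  0.2] q [-0.19  0.04  1.84 -0.01  1.25 -1.27] t 49.85
```

View pics/s50.png

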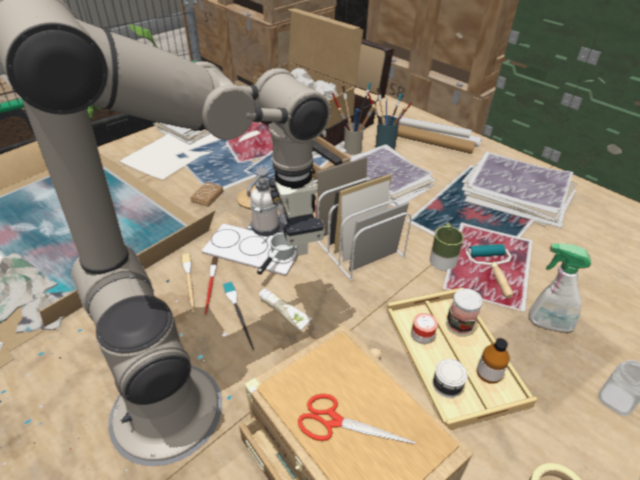

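View pics/t50.png

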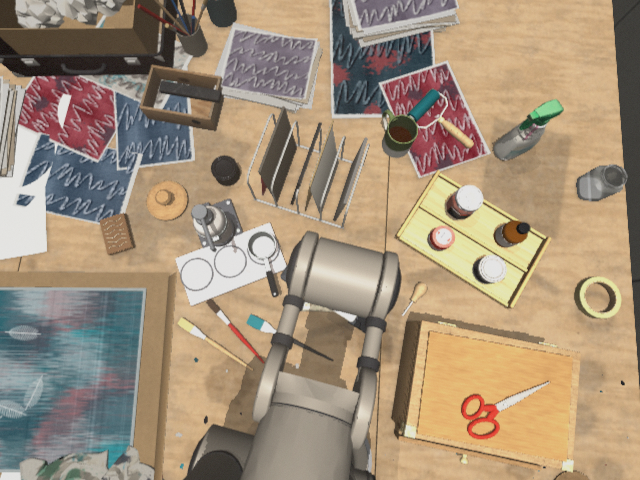

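```bash
python3 - <<'E'
from h import *
snap("top","t51.png",(170,190,310,310),5.5)
for c in [(.4912,.1876),(.4894,.1869)]: print((proj("top",(*c,.057))-[170,190])*5.5)
print(look("scene","ink_tube"))
E
```

```text
[500.35259306 301.65805008]
[501.49658791 305.72464883]
[(0.78, array([0.3586, 0.0219, 0.0155]))]
```

View pics/t51.png

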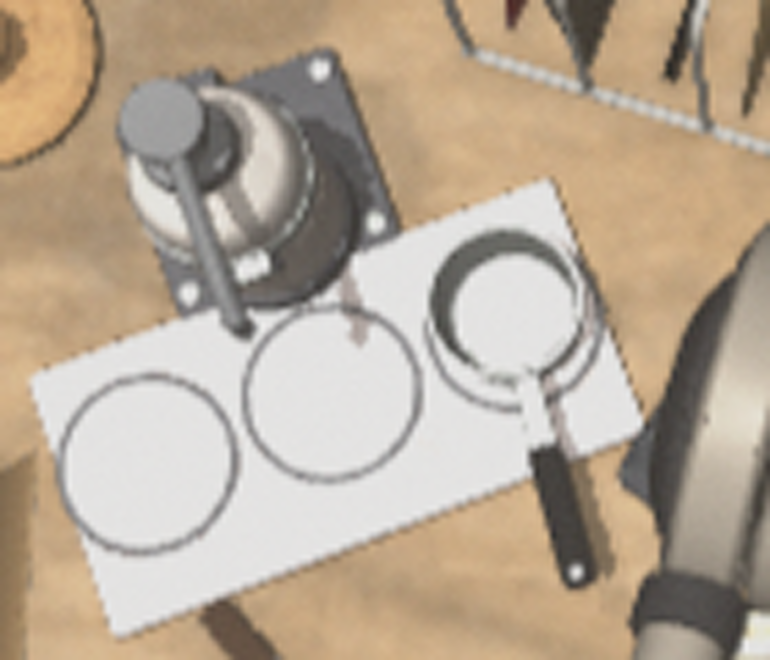

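The pan's rim centre is at (507,306) against (501,304) expected for the ring, so it is centred to about 2–3 mm. Everything else stands right, so I'm handing in.

```bash
python3 - <<'E'
from h import *
print(robot.hand_in())
E
```

```text
the job is handed in; nothing more can be done
None
```

The job is done and handed in at about 50 s of the 210 s allowed.

**What I did**
- **Pan and pump:** I slid the pan to the middle ring and gave the pump two strokes to its stop, letting the head come fully up after each. I then slid the pan on to the far ring.
- **Packing:** The bottle and then the jar went into the carrier's back row, followed by the pot and the one tin present in the front row.

**What the last checks showed**
- **Pan:** It stands within about 3 mm of the far ring's centre.
- **Pump:** The head is up.
- **Carrier:** All four things are upright in their rows.
- **Bystanders:** The baren, tube, cutter and black look-alike tin look where they were. I measured only the tube.
- **Arm:** It was touching nothing.

**What went differently**
- **First grasp:** I shut the fingers above the pan's handle and missed it, because the fingertips sit about 25 mm further back than stated. Nothing moved, and I used the measured offset from then on.
- **Tin:** It was knocked about 4 cm against the tube during the run, so I found it again before packing it.
- **Networks:** They mostly failed to find the tin, so I placed it from pixel positions.

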